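# Pack the transit case, hook the lid in and close the hasp

### The arm

A 7-joint arm with a two-finger parallel gripper is mounted at the origin on the work surface. World frame = base frame: x ahead of the robot, y to its left, z up, the work surface at z = 0. Lengths are in m, angles in degrees, forces in N, time in s.
With the tool pointing down it reaches from about 0.4 to 0.85 m from the base axis. Payload 10.4 kg.
Tool frame: the origin (TCP) lies between the finger pads; the fingertips stand 11 mm ahead of it and the grasp point (between the pads) lies 8 mm behind it; z points along the fingers, y is the line along which they close (so a half turn about z gives the same grasp; the last joint's range is limited). The gripper opens to 87 mm and grips with 3 to 60 N. Pads are 19 mm wide; open, the fingers measure 117 mm over their backs; the gripper's body (75 mm by 190 mm) begins 51 mm behind the grasp point.
Start: joints at [-76.352, 19.034, -3.707, 83.658, 1.238, 77.344, -5.071], TCP at [0.161, 0.604, 0.234] pointing down, gripper open.
Joint ranges: [-148.97, 148.97], [-28.65, 121.19], [-84.17, 76.75], [9.2, 138.47], [-72.65, 252.65], [3.7, 117.97], [-149.18, 149.18]. Speed limits (degrees/s): [127.2, 127.2, 159.86, 159.86, 180, 180, 180].

### API

Orientations are given as a 3x3 rotation matrix whose columns are the frame's x, y, z axes.
In Python, from workcell import manip gives the robot as it stands.
- The arm moves only by the tool drive_tool, never from a script. Its argument "increments" is a list that holds one entry, the list of rows, each a list of 7 numbers: the shift along the tool's x, y, z in mm, then the turn, a rotation vector about the tool's x, y, z in rad, then the finger opening in mm, from 0 to 87. In form: [[[x, y, z, ax, ay, az, claw], ...]]. A call has 1 to 10 rows; each row shifts and turns the commanded pose from where the row before left it, along the tool's axes as they then stand; what a row does not reach is not made up. A row lasts 1/10 s, in which the tool goes at most 50 mm and 8.59 degrees, less where a joint would pass 70% of its speed; a pose out of reach is approached as far as the arm can. A call with a gripper value outside its range is refused whole. The fingers move at their own pace and stop on an object; the grip force is fixed at half the most. Time passes only in rows, so rows that do not move let the fingers close. It gives the time, the measured TCP pose, the force, the opening and the grip force at its end, in the units of the state.
- manip.get_state(): the state, without advancing time (a new reading comes with each control period).
- manip.capture(name): name is "scene" or "top"; returns a dict with "frame" (480x640x3 uint8, blue, green, red), "K" (3x3 intrinsics, pixels), "xyz" and "orientation" of the camera in the world. Camera axes: x right, y up, looking along -z (the intrinsics and any distortion apply to the point x, -y, -z); pixel columns grow to the right and rows downward; lengths in m; the calibration is good to about 2 mm. A picture is of the moment at which its call begins. There is no depth.
- manip.hand_in(): hands the job in; it is judged then, once.
The state is a dict: "t": time; "qpos": joint angles; "qvel": joint speeds; "effort": joint torques, N m; "position": TCP position; "tcp_rot": TCP orientation; "contact_force": force on the tool from outside, world axes, zero at the start; "ft_torque": the same for the moment, N m; "grip_width": finger opening in m; "grasp_force": force on a finger pad.
Only numpy, scipy, OpenCV 4.12 (cv2) and the standard library are available. Lean on these libraries where they do the work, as an engineer would, in place of code of your own. Each camera call takes 0.05 s, during which the arm holds its last target. There are 200 camera calls.

### The job

Pack the plywood transit case for dispatch. First swing its steel hasp right back, out over the far side, then put all the small brown cartons from the bench inside, none sticking up above the rim. Put the lid on by hooking its two steel tongues through the slots of the keeper plate with the lid at a tilt and then swinging it down flat on the rim all round, fold the hasp down flat over the lid's staple, and leave the other things on the bench where they are.

Things in the scene. Friction and masses are not known exactly. Their poses are not given: they have to be found in the camera images.
- case: low open plywood transit case, fixed on the bench; origin at the centre of its underside, x to its far (hasp) side away from the robot, y along its length. Inside 140 mm (x -70 to 70) by 250 mm (y -125 to 125), floor 8 mm up, plywood rim 72 mm up. Lid home: lid's origin at case x 1, y 0, z 72 mm (free play 2.5 mm in x, 4 mm in y), axes along the case's
- slot_left (a point): centre of the slot at case y +80 mm in the steel keeper plate, an upright plate on the case's near side (case x -85 to -80) that rises to z 94. The slot is 44 mm wide (y), z 70 to 88, open right through; point at case x -82.5, z 79; axes as the case
- slot_right (a point): centre of the same plate's other slot, of the same size, at case y -80 mm; axes as the case
- far_lip (a point): middle of the top edge of the steel lip along the case's far side (case x 82 to 86, up to z 85, 13 mm over the rim). The lid rests on the rim between keeper plate and lip, so it goes in only at a tilt, tongues first; its far edge then drops behind the lip; axes as the case
- hasp (a joint): hasp angle: 0 = level inwards, as closed over the lid (2 mm above it); 1.57 = upright; 3.0 = right back, level outwards (stop). Stiff hinge, stays where put (0.03 N m turns it). At the start it has fallen inwards over the case's mouth
- hasp_hinge (a point): middle of the hasp's hinge axis, which runs along the case's y; fixed on the case at x 90, y 0, z 88 mm; axes as the case
- hasp_end (a point): middle of the hasp's solid end, 50 mm from the hinge; -x points from hinge to end. Steel plate, 58 mm long from the hinge, 42 mm wide, 4 mm thick, with a slot (20 to 41 mm from the hinge, 28 mm wide) that goes over the lid's staple; the solid end (41 to 58 mm) can be pinched across its 42 mm width
- lid: loose plywood lid 157 mm (x) by 266 mm (y) by 12 mm thick, about 0.42 kg, lying on the bench handle up; origin at the centre of its underside, z up. At its -x edge are two steel tongues, in its middle a handle, near its +x edge a staple
- lid_handle (a point): centre of the lid's black handle bar, 38 mm above the underside: bar 18 mm (x) by 110 mm (y), from 28 to 48 mm above the underside, on two feet, open beneath; axes as the lid
- tongue_left (a point): middle of the tip of the flat steel tongue at lid y +80 mm (tip at lid x -94.5, z 3 mm). It sticks out 16 mm from the lid's -x edge, 36 mm wide, 6 mm thick, level with the underside; axes as the lid
- tongue_right (a point): the same on the tongue at lid y -80 mm; axes as the lid
- staple (a point): top of the small steel staple arch on the lid (lid x 59, y 0, z 28 mm), 18 mm wide along y, 6 mm thick along x; axes as the lid
- carton_a: small sealed brown cardboard carton, 78 mm long (its x) x 50 mm wide (its y) x 50 mm high (its z), about 0.2 kg; origin at the centre of its underside. It may be absent (None)
- carton_b: small sealed brown cardboard carton, 78 mm long (its x) x 50 mm wide (its y) x 50 mm high (its z), about 0.2 kg; origin at the centre of its underside. It may be absent (None)
- carton_c: small sealed brown cardboard carton, 56 mm long (its x) x 50 mm wide (its y) x 58 mm high (its z), about 0.2 kg; origin at the centre of its underside. It may be absent (None)
- carton_d: small sealed brown cardboard carton, 56 mm long (its x) x 50 mm wide (its y) x 58 mm high (its z), about 0.2 kg; origin at the centre of its underside. It may be absent (None)
- tape_gun: packing-tape dispenser, a blue-framed tape roll with a grip, lying on its side; not part of the job, to be left alone
- scanner: hand-held barcode scanner, white and grey, lying down; not part of the job, to be left alone
- coffee: paper coffee cup, 105 mm high; not part of the job, to be left alone
- tape_roll: spare roll of brown packing tape lying flat, 100 mm across; not part of the job, to be left alone
- stapler: black and steel stapler, 140 mm long; not part of the job, to be left alone
- knife: grey utility knife, 130 mm long; not part of the job, to be left alone
- pen: thick white marker pen, 117 mm long; not part of the job, to be left alone
Mind the look-alikes: they are no part of the job. Leave any purple look-alike of the carton_c alone. What is shaped like the carton_b but pink is not meant.

How it is judged:
By the outcome, as a careful person would: the job done as asked, in the order asked, and still so for the second after the job is handed in, with the robot touching nothing.
Of carton_a, carton_b, carton_c, carton_d only 2 to 3 are there at a start; the rules pass over those that are not, and their reading is None.
At some moment in a run one of carton_a, carton_b, carton_c, carton_d may be knocked a few centimetres aside while the robot is not near it.
Once in a run the grip may slacken for a moment while it holds something.
It also fails if it takes over 210 s, if anything falls off the work surface, if the arm or the gripper's body presses on something with over 40 N, if the wrist force passes 120 N, or if a joint passes its speed limit or range.

## Working session

There is one attempt and no reset: what is moved stays moved. The work goes in short steps, Python scripts to look and compute and a tool call to move; the robot and the scene stay as the last step left them, time stands still between calls to the robot, and variables do not carry over. Pictures are saved under pics/ and viewed, at most 14 in all, crops included, and the job is handed in when it is done.

Besides the shell and the picture viewer there is one more tool, called after "Request:" as name(argument=value, ...), one argument or row to a line, values as JSON. drive_tool: Moves the arm, as the interface text tells. Its arguments: {"type":"object","properties":{"increments":{"type":"array"}},"required":["increments"]}

```bash
ls; mkdir -p pics
python3 - <<'E'
from workcell import manip
import cv2, pickle, numpy as np
s=manip.get_state(); print(s['t'],s['position'],s['tcp_rot'])
for n in("scene","top"):
    c=manip.capture(n); cv2.imwrite(f"pics/{n}0.png",c["frame"]); pickle.dump(c,open(f"{n}0.pkl","wb"))
    print(n,c["K"],c["xyz"],c["orientation"],[k for k in c])
E
```

```text
pics
0.0 [0.16106376 0.60350769 0.23275666] [[-9.66188512e-01  2.57836512e-01 -3.05112376e-04]
 [ 2.57836683e-01  9.66187474e-01 -1.41749495e-03]
 [-7.06861971e-05 -1.44823650e-03 -9.99998949e-01]]
scene [[564.03554038   0.         321.31373965]
 [  0.         564.03554038 244.54412548]
 [  0.           0.           1.        ]] [ 1.13064069 -0.99391015  1.06759711] [[ 0.8382601  -0.35329185  0.41533706]
 [ 0.54525474  0.54891662 -0.63355175]
 [-0.00415675  0.75754565  0.65276895]] ['frame', 'K', 'xyz', 'orientation']
top [[589.36079567   0.         317.40761406]
 [  0.         589.36079567 246.05216489]
 [  0.           0.           1.        ]] [ 0.21934072 -0.04417033  1.54346227] [[-0.01551725  0.98598489 -0.16611142]
 [-0.99971288 -0.0183327  -0.01542922]
 [-0.01825824  0.16582431  0.98598628]] ['frame', 'K', 'xyz', 'orientation']
```

View pics/top0.png

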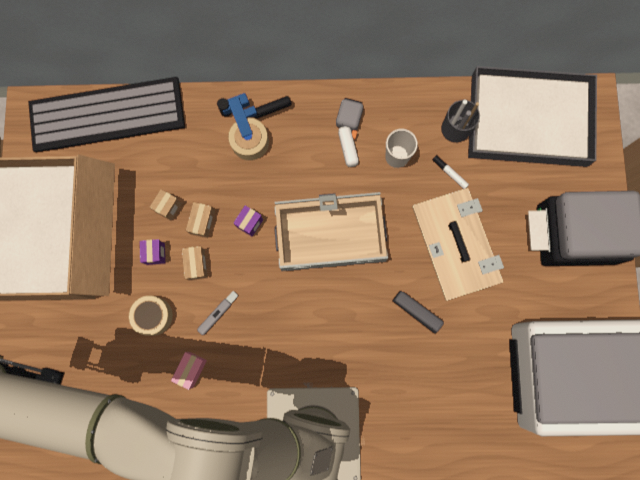

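View pics/scene0.png

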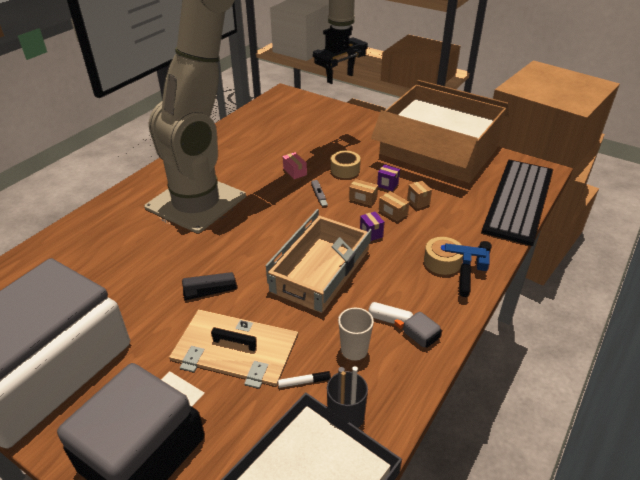

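```bash
cat > h.py <<'E'
import numpy as np, cv2, pickle
def ray(c,uv):
    d=np.linalg.inv(c["K"])@np.array([uv[0],uv[1],1.]); return c["orientation"]@(d*[1,-1,-1])
def plane(c,uv,z):
    d=ray(c,uv); o=np.asarray(c["xyz"]); return o+d*(z-o[2])/d[2]
def proj(c,p):
    q=np.asarray(c["orientation"]).T@(np.asarray(p)-c["xyz"]); q=c["K"]@(q*[1,-1,-1]); return q[:2]/q[2]
def tri(c1,u1,c2,u2):
    o1,o2=map(np.asarray,(c1["xyz"],c2["xyz"])); d1,d2=ray(c1,u1),ray(c2,u2)
    s=np.linalg.lstsq(np.c_[d1,-d2],o2-o1,rcond=None)[0]; a,b=o1+s[0]*d1,o2+s[1]*d2
    return (a+b)/2,np.linalg.norm(a-b)
E
python3 - <<'E'
from h import *
t=pickle.load(open("top0.pkl","rb")); s=pickle.load(open("scene0.pkl","rb"))
f=t["frame"]; hsv=cv2.cvtColor(f,cv2.COLOR_BGR2HSV)
for p in [(164,204),(200,219),(194,263),(207,212),(184,265),(120,220),(330,240),(430,220),(230,250),(248,220)]: print(p,hsv[p[1],p[0]])
a=cv2.resize(f[180:310,130:520],None,fx=2,fy=2,interpolation=cv2.INTER_CUBIC)
b=cv2.resize(s["frame"][160:320,250:410],None,fx=2.1,fy=2.1,interpolation=cv2.INTER_CUBIC)
d=cv2.resize(s["frame"][300:400,160:310],None,fx=2.9,fy=2.9,interpolation=cv2.INTER_CUBIC)
W=np.zeros((600,800,3),np.uint8); W[:260,:780]=a; W[262:262+b.shape[0],:b.shape[1]]=b; W[262:262+d.shape[0],345:345+d.shape[1]]=d
cv2.imwrite("pics/crop1.png",W)
E
```

```text
(164, 204) [ 18  80 214]
(200, 219) [ 19  77 219]
(194, 263) [ 19  74 222]
(207, 212) [ 15 106 199]
(184, 265) [ 15 107 195]
(120, 220) [ 13 144  85]
(330, 240) [ 16  86 208]
(430, 220) [ 16  82 227]
(230, 250) [ 13 134 168]
(248, 220) [ 18  73 219]
```

View pics/crop1.png

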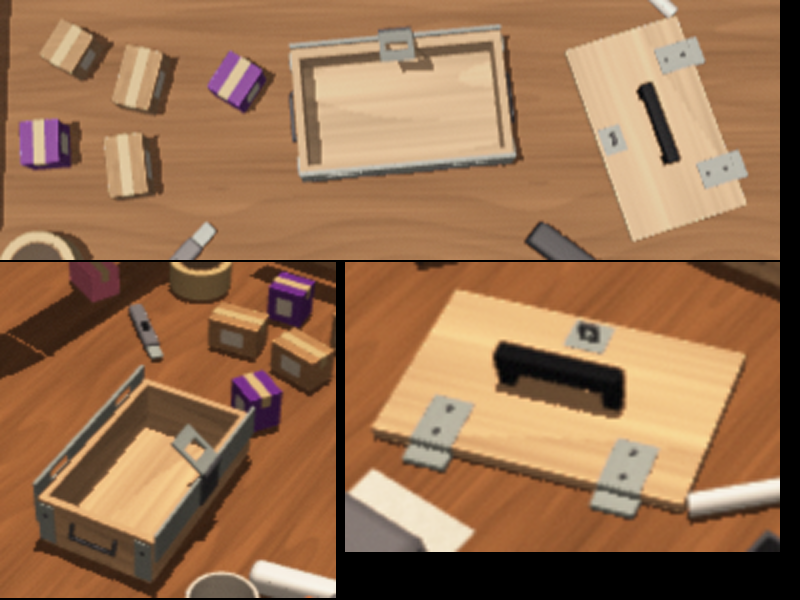

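Run:
```python
from h import *
t=pickle.load(open("top0.pkl","rb")); f=t["frame"]; hsv=cv2.cvtColor(f,cv2.COLOR_BGR2HSV)
S=hsv[...,1].astype(int);V=hsv[...,2].astype(int);H=hsv[...,0].astype(int)
m=((S<122)&(V>170)&(H>11)&(H<24)).astype(np.uint8)
m=cv2.morphologyEx(m,cv2.MORPH_OPEN,np.ones((2,2)))
def rect(c,z):
    P=np.array([plane(t,p,z)[:2] for p in c.reshape(-1,2).astype(float)])
    (cx,cy),(w,h),a=cv2.minAreaRect((P*1000).astype(np.float32)); return np.round([cx,cy,w,h,a],1)
cs,_=cv2.findContours(m,cv2.RETR_EXTERNAL,cv2.CHAIN_APPROX_NONE)
for c in cs:
    x,y,w,h=cv2.boundingRect(c)
    if cv2.contourArea(c)>150 and 130<x<520 and 180<y<310:
        z=.054 if x<270 else (.072 if x<400 else .012)
        print((x,y,w,h),cv2.contourArea(c),z,rect(c,z), cv2.boxPoints(cv2.minAreaRect(c)).round().tolist())
# steel
g=((S<60)&(V>60)).astype(np.uint8)
cs,_=cv2.findContours(g,cv2.RETR_EXTERNAL,cv2.CHAIN_APPROX_NONE)
for c in cs:
    x,y,w,h=cv2.boundingRect(c)
    if cv2.contourArea(c)>15 and 250<x<520 and 180<y<310:
        print("steel",(x,y,w,h),cv2.contourArea(c),cv2.boxPoints(cv2.minAreaRect(c)).round(1).tolist())
b=((V<60)).astype(np.uint8)[200:275,440:480]
cs,_=cv2.findContours(b,cv2.RETR_EXTERNAL,cv2.CHAIN_APPROX_NONE,offset=(440,200))
c=max(cs,key=cv2.contourArea); print("handle",rect(c,.048))
```

```text
(182, 247, 22, 33) 541.0 0.054 [433.4 299.1  80.8  50.7   7.2] [[181.0, 248.0], [201.0, 246.0], [204.0, 277.0], [185.0, 279.0]]
(187, 203, 25, 33) 520.0 0.054 [547.5 284.8  49.2  80.9  76.1] [[186.0, 231.0], [194.0, 202.0], [212.0, 206.0], [204.0, 236.0]]
(275, 196, 113, 73) 5175.0 0.072 [504.  -55.3 163.2 274.5   4.3] [[274.0, 205.0], [382.0, 195.0], [387.0, 258.0], [279.0, 268.0]]
(151, 191, 26, 26) 368.5 0.054 [591.5 378.4  50.1  59.5  59.1] [[150.0, 208.0], [162.0, 188.0], [178.0, 198.0], [165.0, 218.0]]
steel (395, 292, 48, 40) 609.5 [[393.6000061035156, 299.8999938964844], [401.0, 290.0], [443.70001220703125, 322.0], [436.29998779296875, 332.0]]
steel (478, 255, 26, 20) 286.5 [[477.70001220703125, 261.1000061035156], [499.0, 254.0], [503.5, 267.5], [482.20001220703125, 274.6000061035156]]
steel (279, 254, 109, 17) 445.5 [[278.70001220703125, 259.0], [387.0, 254.0], [387.5, 265.29998779296875], [279.20001220703125, 270.3999938964844]]
steel (429, 242, 15, 16) 138.0 [[428.29998779296875, 244.89999389648438], [439.1000061035156, 241.3000030517578], [443.3999938964844, 254.1999969482422], [432.6000061035156, 257.79998779296875]]
steel (254, 221, 6, 10) 17.5 [[252.6999969482422, 229.1999969482422], [257.70001220703125, 220.8000030517578], [260.1000061035156, 222.1999969482422], [255.0, 230.60000610351562]]
steel (457, 198, 25, 19) 269.5 [[456.3999938964844, 203.89999389648438], [478.1000061035156, 197.6999969482422], [481.79998779296875, 210.89999389648438], [460.20001220703125, 217.10000610351562]]
steel (275, 192, 105, 19) 366.0 [[274.70001220703125, 196.10000610351562], [379.0, 192.0], [379.6000061035156, 208.10000610351562], [275.3999938964844, 212.1999969482422]]
handle [ 477.2 -383.   103.3   19.4   16.7]
```

```bash
cat >> h.py <<'E'
CX,CY,CA=.504,-.0553,np.radians(4.3)
def case(p): # case mm -> world m
    x,y,z=np.asarray(p,float)/1000; return np.array([CX+x*np.cos(CA)-y*np.sin(CA),CY+x*np.sin(CA)+y*np.cos(CA),z])
E
python3 - <<'E'
from h import *
t=pickle.load(open("top0.pkl","rb")); s=pickle.load(open("scene0.pkl","rb"))
for a in(-1,-.7,-.4,-.2,0,.3,.6,.8,1,1.2):
    P=[case([90-58*np.cos(a),y,88+58*np.sin(a)]) for y in(21,-21)]
    print(a,*[proj(c,p).round(1) for c in(t,s) for p in P])
print("hinge",*[proj(c,case([90,y,88])).round(1) for c in(t,s) for y in(21,-21)])
for n,p in dict(keepL=[-85,135,94],keepR=[-85,-135,94],lipL=[86,135,85],lipR=[86,-135,85],flL=[70,125,8],flR=[70,-125,8],fnL=[-70,125,8],fnR=[-70,-125,8]).items(): print(n,proj(t,case(p)).round(1),proj(s,case(p)).round(1))
# lid
f=t["frame"]; hsv=cv2.cvtColor(f,cv2.COLOR_BGR2HSV).astype(int)
m=((hsv[...,1]<115)&(hsv[...,2]>170)).astype(np.uint8); m=cv2.morphologyEx(m,cv2.MORPH_OPEN,np.ones((5,5)))
cs,_=cv2.findContours(m,cv2.RETR_EXTERNAL,cv2.CHAIN_APPROX_NONE)
for c in cs:
    x,y,w,h=cv2.boundingRect(c)
    if cv2.contourArea(c)>2500 and 400<x<440:
        P=np.array([plane(t,p,.012)[:2]*1000 for p in c.reshape(-1,2).astype(float)],np.float32); print("lid",(x,y,w,h),cv2.minAreaRect(P))
for n,uv in dict(tl=(468.9,207.4),tr=(490.6,264.3),st=(435.8,249.5)).items(): print(n,plane(t,uv,.012).round(4))
E
```

```text
-1 [320.5 212.7] [336.5 211.2] [340.7 262.6] [333.5 272.1]
-0.7 [320.9 216.6] [337.  215.1] [336.5 257.9] [329.1 267.3]
-0.4 [321.1 218.8] [337.4 217.3] [333.6 252.7] [326.1 262.1]
-0.2 [321.2 219.2] [337.6 217.7] [332.5 249.2] [325.  258.5]
0 [321.2 218.7] [337.7 217.2] [332.1 245.8] [324.6 255.1]
0.3 [321.  216.2] [337.7 214.7] [333.1 241.2] [325.5 250.5]
0.6 [320.6 211.9] [337.5 210.3] [335.7 237.5] [328.1 246.8]
0.8 [320.3 208.2] [337.3 206.6] [338.3 235.8] [330.7 245.1]
1 [319.9 203.9] [337.  202.3] [341.4 234.7] [333.8 244.1]
1.2 [319.5 199.3] [336.6 197.7] [345.  234.4] [337.5 243.8]
hinge [319.1 196.5] [335.5 194.9] [351.7 252.7] [344.5 262.3]
keepL [279.7 268.4] [314.6 208.5]
keepR [388.1 258.3] [262.7 265. ]
lipL [274.6 202.4] [368.8 229. ]
lipR [380.3 192.6] [321.8 290.5]
flL [281.4 214.8] [360.8 250.2]
flR [374.7 206.1] [318.2 307.1]
fnL [285.7 266.6] [317.8 235.2]
fnR [380.4 257.8] [271.9 288.5]
lid (414, 188, 89, 112) ((481.3896484375, -393.9097595214844), (268.610595703125, 172.5074920654297), 16.62086296081543)
tl [ 0.5738 -0.4236  0.012 ]
tr [ 0.4207 -0.4711  0.012 ]
st [ 0.4624 -0.3306  0.012 ]
```

```bash
cat >> h.py <<'E'
from scipy.spatial.transform import Rotation as Rot
def Rt(yaw,tilt=0): # tool pointing down, tool y at world heading yaw (deg); tilt about tool x (deg)
    a=np.radians(yaw); y=np.array([np.cos(a),np.sin(a),0]); z=np.array([0,0,-1.]); 
    return np.c_[np.cross(y,z),y,z]@Rot.from_rotvec([np.radians(tilt),0,0]).as_matrix()
def go(p,yaw,tilt=0):
    from workcell import manip
    s=manip.get_state(); R=np.asarray(s["tcp_rot"]).reshape(3,3)
    d=R.T@(np.asarray(p)-s["position"])*1000; w=Rot.from_matrix(R.T@Rt(yaw,tilt)).as_rotvec()
    print("t",round(s["t"],2),"at",(s["position"]*1000).round(1),"F",np.round(s["contact_force"],1),"grip",round(s["grip_width"]*1000,1),round(float(s["grasp_force"]),1),"q",np.round(s["qpos"]).tolist())
    print("shift(mm)",d.round(1),"then turn(rad)",w.round(4),"| |d|/50=",round(np.linalg.norm(d)/50,1),"turn/.149=",round(np.linalg.norm(w)/.149,1))
E
python3 - <<'E'
from h import *
P=case([52,0,0]); P[2]=.2327; print(P); go(P,94.3)
E
```

```text
[ 0.55585363 -0.05140111  0.2327    ]
t 0.1 at [161.1 603.5 232.9] F [-0.1  0.1 -0.8] grip 87.1 0.0 q [-76.0, 19.0, -4.0, 84.0, 1.0, 77.0, -5.0]
shift(mm) [-550.3 -531.     0.9] then turn(rad) [-1.300e-03 -1.000e-04 -3.358e-01] | |d|/50= 15.3 turn/.149= 2.3
```

Request:
drive_tool(
  increments=[
    [[-28,-27,0,0,0,0,87],[-28,-27,0,0,0,0,87],[-28,-27,0,0,0,0,87],[-28,-27,0,0,0,0,87],[-28,-27,0,0,0,0,87],[-28,-27,0,0,0,0,87],[-28,-27,0,0,0,0,87],[-28,-27,0,0,0,0,87],[-28,-27,0,0,0,0,87],[-28,-27,0,0,0,0,87]],
  ],
)

```text
t: 1.1
position: [0.3625, 0.2692, 0.2334]
tcp_rot: [[-0.966, 0.258, -0.0], [0.258, 0.966, 0.0], [0.0, 0.0, -1.0]]
contact_force: [1.1, 1.3, 0.2]
grip_width: 0.0868
grasp_force: 0.0
```

Request:
drive_tool(
  increments=[
    [[-30,-29,0,0,0,0,87],[-30,-29,0,0,0,0,87],[-30,-29,0,0,0,0,87],[-30,-29,0,0,0,0,87],[-30,-29,0,0,0,0,87],[-30,-29,0,0,0,0,87],[-30,-29,0,0,0,0,87],[-30,-29,0,0,0,0,87],[-15,-15,0,0,0,-0.112,87],[-8,-8,0,0,0,-0.112,87]],
  ],
)

```text
t: 2.1
position: [0.5518, -0.0453, 0.2331]
tcp_rot: [[-0.999, 0.035, -0.001], [0.035, 0.999, -0.001], [0.001, -0.001, -1.0]]
contact_force: [-0.7, 0.8, -0.3]
grip_width: 0.0869
grasp_force: 0.0
```

Run:
```python
from h import *
P=case([52,0,112]); go(P,94.3)
```

```text
t 2.1 at [551.8 -45.3 233.1] F [-0.7  0.8 -0.3] grip 86.9 0.0 q [-30.0, 11.0, 34.0, 96.0, -6.0, 75.0, 93.0]
shift(mm) [ -4.3  -5.8 121.1] then turn(rad) [-0.001  -0.0006 -0.1105] | |d|/50= 2.4 turn/.149= 0.7
```

Request:
drive_tool(
  increments=[
    [[-4.3,-5.8,0,0,0,0,87],[0,0,0,0,0,-0.11,87],[0,0,40,0,0,0,87],[0,0,40,0,0,0,80],[0,0,30,0,0,0,70],[0,0,11,0,0,0,60],[0,0,0,0,0,0,60],[0,0,0,0,0,0,60]],
  ],
)

```text
t: 2.9
position: [0.5563, -0.0485, 0.1139]
tcp_rot: [[-0.997, -0.072, 0.002], [-0.072, 0.997, 0.0], [-0.002, 0.0, -1.0]]
contact_force: [0.4, 0.0, 0.2]
grip_width: 0.0617
grasp_force: 0.0
```

Run:
```python
from h import *
from workcell import manip
P=case([52,0,112]); go(P,94.3)
s=manip.capture("scene"); t=manip.capture("top")
a=cv2.resize(s["frame"][160:310,240:400],None,fx=3.7,fy=3.7,interpolation=cv2.INTER_CUBIC)[:,:592]
cv2.imwrite("pics/h1.png",a)
```

```text
t 2.9 at [556.3 -48.5 113.9] F [0.4 0.  0.2] grip 61.7 0.0 q [-27.0, 18.0, 32.0, 104.0, -11.0, 61.0, 103.0]
shift(mm) [ 0.7 -2.8  1.9] then turn(rad) [ 0.0001  0.0016 -0.0027] | |d|/50= 0.1 turn/.149= 0.0
```

View pics/h1.png

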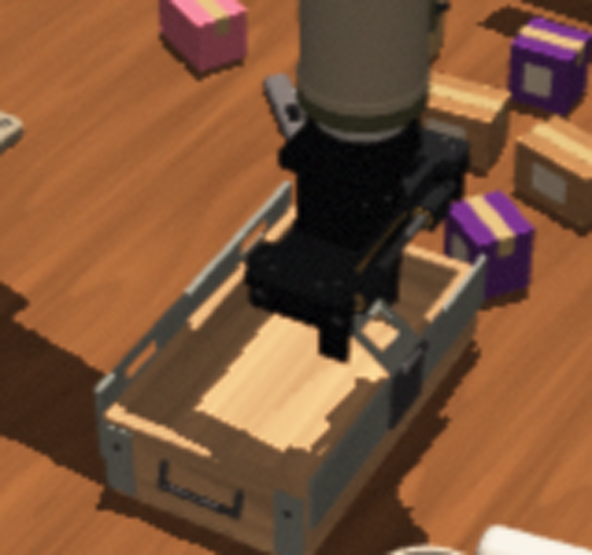

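Request:
drive_tool(
  increments=[
    [[0.7,-2.8,1,0,0,0,60],[0,0,0,0,0,0,30],[0,0,0,0,0,0,30],[0,0,0,0,0,0,30],[0,0,0,0,0,0,30],[0,0,0,0,0,0,30],[0,0,0,0,0,0,30]],
  ],
)

```text
t: 3.7
position: [0.5548, -0.0492, 0.1115]
tcp_rot: [[-0.997, -0.075, -0.001], [-0.075, 0.997, 0.003], [0.001, 0.003, -1.0]]
contact_force: [-2.5, 7.6, 2.8]
grip_width: 0.0409
grasp_force: 30.0
```

Run:
```python
from h import *
go(case([52,0,112]),94.3)
# arc points relative, r=50 from a0=.7
for a in np.arange(.7,3.01,.2): print(round(a,2),np.round([90-50*np.cos(a),88+50*np.sin(a)-8],1))
```

```text
t 3.7 at [554.8 -49.2 111.5] F [-2.5  7.6  2.8] grip 40.9 30.0 q [-27.0, 18.0, 32.0, 104.0, -11.0, 61.0, 104.0]
shift(mm) [-0.9 -2.3 -0.5] then turn(rad) [ 0.0027 -0.0009 -0.0001] | |d|/50= 0.1 turn/.149= 0.0
0.7 [ 51.8 112.2]
0.9 [ 58.9 119.2]
1.1 [ 67.3 124.6]
1.3 [ 76.6 128.2]
1.5 [ 86.5 129.9]
1.7 [ 96.4 129.6]
1.9 [106.2 127.3]
2.1 [115.2 123.2]
2.3 [123.3 117.3]
2.5 [130.1 109.9]
2.7 [135.2 101.4]
2.9 [138.5  92. ]
```

Request:
drive_tool(
  increments=[
    [[-7.1,1,-7,0,0,0,30],[-8.4,1,-5.4,0,0,0,30],[-9.3,0,-3.6,0,0,0,30],[-9.9,0,-1.7,0,0,0,30],[-9.9,0,0.3,0,0,0,30],[0,0,0,0,0,0,30]],
  ],
)

```text
t: 4.3
position: [0.5996, -0.0456, 0.129]
tcp_rot: [[-0.997, -0.074, -0.002], [-0.074, 0.997, 0.001], [0.001, 0.001, -1.0]]
contact_force: [-3.6, 1.5, 4.6]
grip_width: 0.0414
grasp_force: 30.0
```

```bash
sed -i 's/-.0553,np/-.053,np/' h.py
python3 - <<'E'
from h import *
go(case([96.4,0,129.6]),94.3)
E
```

```text
t 4.3 at [599.6 -45.6 129. ] F [-3.6  1.5  4.6] grip 41.4 30.0 q [-25.0, 23.0, 32.0, 96.0, -13.0, 65.0, 104.0]
shift(mm) [-0.6 -0.2 -0.6] then turn(rad) [ 0.0006 -0.0015 -0.0013] | |d|/50= 0.0 turn/.149= 0.0
```

Forces small; y estimate now agrees. Continue the arc.

Request:
drive_tool(
  increments=[
    [[-9.8,0,2.3,0,0,0,30],[-9,0,4.1,0,0,0,30],[-8.1,0,5.9,0,0,0,30],[-6.8,0,7.4,0,0,0,30],[-5.1,0,8.5,0,0,0,30],[-3.3,0,9.4,0,0,0,30],[-1,0,6,0,0,0,30],[0,0,0,0,0,0,30]],
  ],
)

```text
t: 5.1
position: [0.6426, -0.0424, 0.0846]
tcp_rot: [[-0.997, -0.074, -0.0], [-0.074, 0.997, 0.0], [0.0, 0.0, -1.0]]
contact_force: [5.3, 2.5, -1.4]
grip_width: 0.0408
grasp_force: 30.0
```

Request:
drive_tool(
  increments=[
    [[0,0,0,0,0,0,65],[0,0,0,0,0,0,65],[0,0,0,0,0,0,65],[0,0,-30,0,0,0,65],[0,0,-40,0,0,0,65],[0,0,-40,0,0,0,65],[0,0,-30,0,0,0,65],[0,25,0,0,0,0,65],[0,45,0,0,0,0,65],[0,45,0,0,0,0,65]],
  ],
)

```text
t: 6.1
position: [0.6336, 0.0717, 0.2258]
tcp_rot: [[-0.998, -0.071, 0.0], [-0.071, 0.998, -0.0], [-0.0, -0.0, -1.0]]
contact_force: [1.1, 1.6, -1.2]
grip_width: 0.065
grasp_force: 0.0
```

Request:
drive_tool(
  increments=[
    [[10,45,0,0,0,0,65],[15,45,0,0,0,0,65],[20,40,0,0,0,0,65]],
  ],
)

```text
t: 6.4
position: [0.5786, 0.1998, 0.2252]
tcp_rot: [[-0.997, -0.074, -0.0], [-0.074, 0.997, -0.0], [0.0, -0.0, -1.0]]
contact_force: [1.2, -0.6, 0.2]
grip_width: 0.0651
grasp_force: 0.0
```

```bash
cat > look.py <<'E'
from h import *
from workcell import manip
def cartons(tag):
    t=manip.capture("top"); s=manip.capture("scene"); pickle.dump(t,open(f"top{tag}.pkl","wb")); pickle.dump(s,open(f"scene{tag}.pkl","wb"))
    hsv=cv2.cvtColor(t["frame"],cv2.COLOR_BGR2HSV).astype(int)
    m=((hsv[...,1]<122)&(hsv[...,2]>170)&(hsv[...,0]>11)&(hsv[...,0]<24)).astype(np.uint8); m=cv2.morphologyEx(m,cv2.MORPH_OPEN,np.ones((2,2)))
    cs,_=cv2.findContours(m,cv2.RETR_EXTERNAL,cv2.CHAIN_APPROX_NONE)
    for c in cs:
        x,y,w,h=cv2.boundingRect(c)
        if cv2.contourArea(c)>300 and 120<x<400 and 150<y<330:
            P=np.array([plane(t,p,.054)[:2]*1000 for p in c.reshape(-1,2).astype(float)],np.float32); print("rect",(x,y,w,h),np.round(np.hstack([np.ravel(v) for v in cv2.minAreaRect(P)]),1))
    return t,s
E
python3 - <<'E'
from look import *
t,s=cartons("1")
a=cv2.resize(s["frame"][160:310,240:400],None,fx=2.4,fy=2.4); b=cv2.resize(t["frame"][150:300,140:400],None,fx=1.6,fy=1.6)
W=np.zeros((360,384+416,3),np.uint8); W[:,:384]=a; W[:240,384:]=b; cv2.imwrite("pics/h2.png",W)
go([.5475,.2848,.2],76.1)
E
```

```text
rect (179, 311, 91, 153) [121.5 230.1 355.5 189.   11.2]
rect (129, 296, 40, 41) [299.6 409.4  98.8  99.2  26. ]
rect (307, 196, 81, 68) [510.5 -97.4 165.4 193.8   4.3]
rect (151, 191, 22, 26) [591.5 378.5  49.7  59.5  59.6]
t 6.5 at [576.1 205.2 225.1] F [ 0.3 -0.1 -0.2] grip 65.2 0.0 q [-46.0, 19.0, 27.0, 88.0, -9.0, 76.0, 78.0]
shift(mm) [21.9 81.6 25.4] then turn(rad) [ 0.0026 -0.0025  0.3253] | |d|/50= 1.8 turn/.149= 2.2
```

View pics/h2.png

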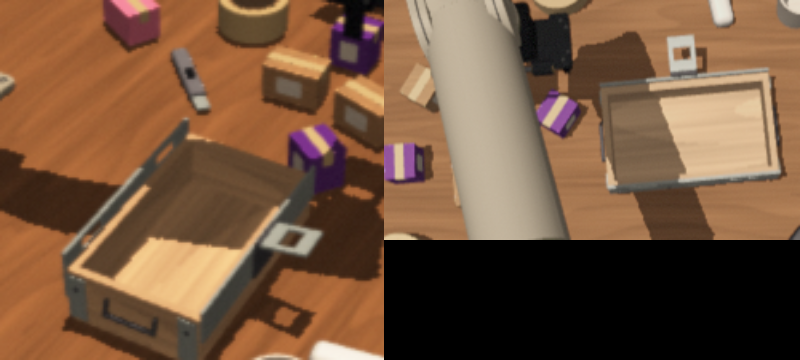

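Request:
drive_tool(
  increments=[
    [[11,41,12,0,0,0,66],[11,41,13,0,0,0,66],[0,0,30,0,0,0.11,66],[0,0,30,0,0,0.11,66],[0,0,20,0,0,0.105,66],[0,0,10,0,0,0,66],[0,0,0,0,0,0,66]],
  ],
)

```text
t: 7.2
position: [0.5512, 0.2773, 0.1094]
tcp_rot: [[-0.969, 0.247, -0.002], [0.247, 0.969, -0.002], [0.001, -0.002, -1.0]]
contact_force: [-0.4, -0.4, 0.9]
grip_width: 0.0661
grasp_force: 0.0
```

Run:
```python
from h import *
from workcell import manip
go([.5475,.2848,.020],76.1)
s=manip.capture("scene"); cv2.imwrite("pics/c1.png",cv2.resize(s["frame"][120:240,320:460],None,fx=4,fy=4))
```

```text
t 7.2 at [551.2 277.3 109.4] F [-0.4 -0.4  0.9] grip 66.1 0.0 q [-52.0, 25.0, 27.0, 94.0, -12.0, 64.0, 54.0]
shift(mm) [ 5.3  6.5 89.4] then turn(rad) [-0.0019 -0.0012 -0.0066] | |d|/50= 1.8 turn/.149= 0.0
```

View pics/c1.png

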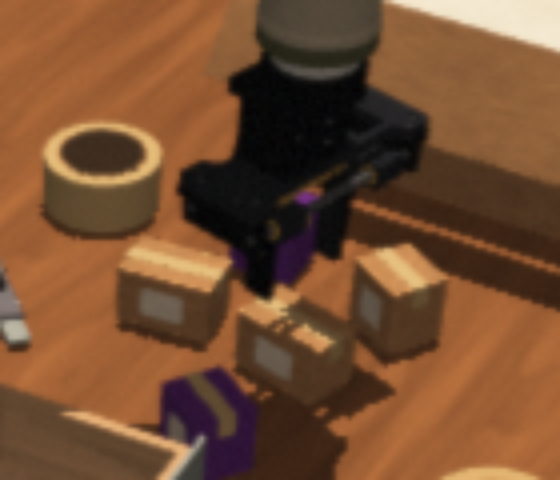

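Request:
drive_tool(
  increments=[
    [[5.3,6.5,10,0,0,0,66],[0,0,20,0,0,0,66],[0,0,25,0,0,0,66],[0,0,22,0,0,0,66],[0,0,12,0,0,0,66],[0,0,0,0,0,0,66],[0,0,0,0,0,0,40],[0,0,0,0,0,0,40],[0,0,0,0,0,0,40],[0,0,0,0,0,0,40]],
  ],
)

```text
t: 8.25
position: [0.5489, 0.2866, 0.0227]
tcp_rot: [[-0.969, 0.249, 0.002], [0.249, 0.969, 0.002], [-0.001, 0.002, -1.0]]
contact_force: [-0.6, 1.6, 6.1]
grip_width: 0.0503
grasp_force: 30.0
```

Run:
```python
from h import *
go([.5475,.2848,.020],76.1)
p=case([0,80,150]); print(p); go([.5475,.2848,.15],94.3); go(p,94.3)
```

```text
t 8.25 at [548.9 286.6  22.7] F [-0.6  1.6  6.1] grip 50.3 30.0 q [-51.0, 31.0, 25.0, 98.0, -16.0, 54.0, 55.0]
shift(mm) [ 1.  -2.1  2.7] then turn(rad) [ 0.0022  0.0014 -0.0089] | |d|/50= 0.1 turn/.149= 0.1
[0.4980017  0.02677481 0.15      ]
t 8.25 at [548.9 286.6  22.7] F [-0.6  1.6  6.1] grip 50.3 30.0 q [-51.0, 31.0, 25.0, 98.0, -16.0, 54.0, 55.0]
shift(mm) [   0.8   -1.8 -127.3] then turn(rad) [ 0.0019  0.0018 -0.3265] | |d|/50= 2.5 turn/.149= 2.2
t 8.25 at [548.9 286.6  22.7] F [-0.6  1.6  6.1] grip 50.3 30.0 q [-51.0, 31.0, 25.0, 98.0, -16.0, 54.0, 55.0]
shift(mm) [ -15.5 -264.1 -127.9] then turn(rad) [ 0.0019  0.0018 -0.3265] | |d|/50= 5.9 turn/.149= 2.2
```

Request:
drive_tool(
  increments=[
    [[0,0,-20,0,0,0,40],[0,0,-40,0,0,0,40],[0,0,-40,0,0,0,40],[-2,-30,-30,0,0,0,40],[-2,-40,0,0,0,0,40],[-3,-44,0,0,0,0,40],[-3,-44,0,0,0,0,40],[-3,-44,0,0,0,0,40],[-2,-40,0,0,0,0,40],[0,-22,0,0,0,0,40]],
  ],
)

```text
t: 9.25
position: [0.4958, 0.0225, 0.1513]
tcp_rot: [[-0.967, 0.253, -0.001], [0.253, 0.967, -0.0], [0.0, -0.0, -1.0]]
contact_force: [0.4, 0.6, -2.1]
grip_width: 0.0498
grasp_force: 30.0
```

Request:
drive_tool(
  increments=[
    [[0,0,0,0,0,-0.11,40],[0,0,0,0,0,-0.11,40],[0,0,0,0,0,-0.106,40],[0,0,0,0,0,0,40],[0,0,0,0,0,0,40]],
  ],
)

```text
t: 9.75
position: [0.4967, 0.0262, 0.1513]
tcp_rot: [[-0.997, -0.071, -0.0], [-0.071, 0.997, 0.0], [0.0, 0.0, -1.0]]
contact_force: [0.3, 0.2, -1.0]
grip_width: 0.0496
grasp_force: 30.0
```

Run:
```python
from h import *
go(case([0,80,31]),94.3)
```

```text
t 9.75 at [496.7  26.2 151.3] F [ 0.3  0.2 -1. ] grip 49.6 30.0 q [-41.0, 7.0, 35.0, 110.0, -4.0, 64.0, 90.0]
shift(mm) [ -1.4   0.4 120.3] then turn(rad) [ 0.0001 -0.0003 -0.0041] | |d|/50= 2.4 turn/.149= 0.0
```

Request:
drive_tool(
  increments=[
    [[-1.4,-2.5,20,0,0,0,40],[0,0,35,0,0,0,40],[0,0,30,0,0,0,40],[0,0,20,0,0,0,40],[0,0,12,0,0,0,40],[0,0,3,0,0,0,40],[0,0,0,0,0,0,40]],
  ],
)

```text
t: 10.45
position: [0.4986, 0.0239, 0.0317]
tcp_rot: [[-0.997, -0.073, -0.0], [-0.073, 0.997, 0.0], [0.0, 0.0, -1.0]]
contact_force: [0.6, -0.5, -2.2]
grip_width: 0.0498
grasp_force: 30.0
```

Run:
```python
from h import *
go(case([0,77,30]),94.3)
```

```text
t 10.45 at [498.6  23.9  31.7] F [ 0.6 -0.5 -2.2] grip 49.8 30.0 q [-37.0, 18.0, 33.0, 116.0, -13.0, 50.0, 97.0]
shift(mm) [ 0.4 -0.1  1.7] then turn(rad) [ 0.     -0.0001 -0.0021] | |d|/50= 0.0 turn/.149= 0.0
```

Request:
drive_tool(
  increments=[
    [[0,0,1,0,0,0,40],[0,0,0,0,0,0,57],[0,0,0,0,0,0,57],[0,0,0,0,0,0,57],[0,0,-25,0,0,0,57],[0,0,-40,0,0,0,57],[0,0,-40,0,0,0,60],[0,0,-30,0,0,0,66],[0,0,-20,0,0,0,66]],
  ],
)

```text
t: 11.35
position: [0.4992, 0.024, 0.188]
tcp_rot: [[-0.997, -0.074, 0.003], [-0.074, 0.997, 0.001], [-0.003, 0.001, -1.0]]
contact_force: [0.0, 0.5, 0.8]
grip_width: 0.0645
grasp_force: 0.0
```

Request:
drive_tool(
  increments=[
    [[10,-40,0,0,0,0,66],[10,-45,0,0,0,0,66],[5,-45,0,0,0,0,66]],
  ],
)

```text
t: 11.65
position: [0.4827, -0.1089, 0.1858]
tcp_rot: [[-0.997, -0.075, 0.001], [-0.075, 0.997, 0.001], [-0.001, 0.001, -1.0]]
contact_force: [1.2, 0.3, -0.7]
grip_width: 0.0658
grasp_force: 0.0
```

Run:
```python
from look import *
t,s=cartons("2"); go([.4334,.2991,.12],97.2)
W=np.zeros((400,800,3),np.uint8); W[:,:400]=cv2.resize(t["frame"][160:320,130:290],(400,400)); W[:,400:]=cv2.resize(s["frame"][150:310,260:420],(400,400)); cv2.imwrite("pics/c2.png",W)
```

```text
rect (129, 296, 40, 41) [300.  409.3  98.9  99.4  45. ]
rect (182, 247, 22, 33) [433.4 299.1  80.8  50.7   7.2]
rect (275, 201, 59, 68) [502.7   7.1 165.8 151.9   3.9]
rect (151, 191, 26, 26) [591.1 378.7  49.7  58.5  59.6]
rect (315, 171, 74, 193) [ 416.2 -110.9  115.2  494.    79.6]
t 11.75 at [ 482.2 -113.9  186. ] F [-0.2  0.1 -0.8] grip 66.3 0.0 q [-33.0, 4.0, 43.0, 109.0, -3.0, 68.0, 105.0]
shift(mm) [ 21.7 415.4  65.5] then turn(rad) [-0.0012  0.0013 -0.06  ] | |d|/50= 8.4 turn/.149= 0.4
```

View pics/c2.png

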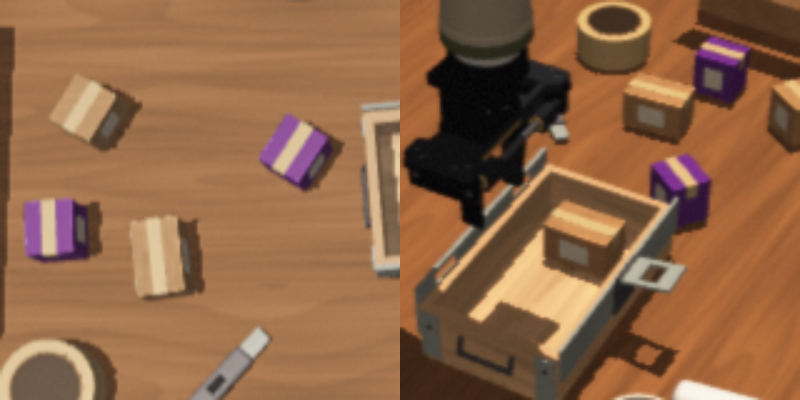

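Request:
drive_tool(
  increments=[
    [[2,40,0,0,0,0,66],[2,45,0,0,0,0,66],[2,47,0,0,0,0,66],[2,47,0,0,0,0,66],[2,47,0,0,0,0,66],[2,47,0,0,0,0,66],[2,47,0,0,0,0,66],[2,47,10,0,0,0,66],[2,33,20,0,0,0,66],[2.6,16.8,35,0,0,-0.06,66]],
  ],
)

```text
t: 12.75
position: [0.4316, 0.3114, 0.1214]
tcp_rot: [[-0.99, -0.138, 0.003], [-0.138, 0.99, 0.004], [-0.003, 0.004, -1.0]]
contact_force: [-0.4, 0.6, -0.8]
grip_width: 0.0657
grasp_force: 0.0
```

Request:
drive_tool(
  increments=[
    [[0,0,0,0,0,0,66],[0,0,0,0,0,0,66]],
  ],
)

```text
t: 12.95
position: [0.4317, 0.3062, 0.1203]
tcp_rot: [[-0.991, -0.133, -0.001], [-0.133, 0.991, -0.001], [0.001, -0.001, -1.0]]
contact_force: [-0.4, 0.1, 0.1]
grip_width: 0.0659
grasp_force: 0.0
```

Run:
```python
from h import *
go([.4345,.3005,.020],97.2)
```

```text
t 12.95 at [431.7 306.2 120.3] F [-0.4  0.1  0.1] grip 65.9 0.0 q [-58.0, 13.0, 20.0, 107.0, -5.0, 61.0, 61.0]
shift(mm) [ -2.1  -5.9 100.3] then turn(rad) [-0.0011 -0.0007  0.0078] | |d|/50= 2.0 turn/.149= 0.1
```

Request:
drive_tool(
  increments=[
    [[-2.1,-5.9,10,0,0,0.008,66],[0,0,25,0,0,0,66],[0,0,30,0,0,0,66],[0,0,22,0,0,0,66],[0,0,13,0,0,0,66],[0,0,0,0,0,0,66],[0,0,0,0,0,0,40],[0,0,0,0,0,0,40],[0,0,0,0,0,0,40],[0,0,0,0,0,0,40]],
  ],
)

```text
t: 13.95
position: [0.4353, 0.3017, 0.0216]
tcp_rot: [[-0.992, -0.126, 0.002], [-0.126, 0.992, 0.002], [-0.002, 0.001, -1.0]]
contact_force: [-1.1, -0.9, 7.1]
grip_width: 0.0497
grasp_force: 30.0
```

Run:
```python
from h import *
go(case([0,0,31]),94.3)
```

```text
t 13.95 at [435.3 301.7  21.6] F [-1.1 -0.9  7.1] grip 49.7 30.0 q [-56.0, 21.0, 19.0, 111.0, -9.0, 49.0, 65.0]
shift(mm) [ -23.5 -360.5   -9.9] then turn(rad) [0.0015 0.0017 0.0512] | |d|/50= 7.2 turn/.149= 0.3
```

Request:
drive_tool(
  increments=[
    [[0,0,-25,0,0,0,40],[0,0,-40,0,0,0,40],[0,0,-40,0,0,0,40],[-1.5,-25,-25,0,0,0,40],[-3,-40,0,0,0,0,40],[-3,-46,0,0,0,0,40],[-3,-46,0,0,0,0,40],[-3,-46,0,0,0,0,40],[-3,-46,0,0,0,0,40],[-3,-46,0,0,0,0,40]],
  ],
)

```text
t: 14.95
position: [0.4909, 0.009, 0.1506]
tcp_rot: [[-0.992, -0.126, 0.0], [-0.126, 0.992, 0.001], [-0.001, 0.001, -1.0]]
contact_force: [1.1, 1.0, -2.0]
grip_width: 0.0498
grasp_force: 30.0
```

Request:
drive_tool(
  increments=[
    [[-3,-40,0,0,0,0,40],[-1,-25.5,0,0,0,0.051,40],[0,0,0,0,0,0,40],[0,0,0,0,0,0,40]],
  ],
)

```text
t: 15.35
position: [0.5031, -0.0537, 0.1503]
tcp_rot: [[-0.997, -0.075, -0.0], [-0.075, 0.997, 0.0], [0.0, 0.0, -1.0]]
contact_force: [0.1, 0.7, -1.5]
grip_width: 0.0498
grasp_force: 30.0
```

Run:
```python
from h import *
go(case([0,0,31]),94.3)
```

```text
t 15.35 at [503.1 -53.7 150.3] F [ 0.1  0.7 -1.5] grip 49.8 30.0 q [-34.0, 8.0, 38.0, 109.0, -6.0, 64.0, 101.0]
shift(mm) [ -1.    0.6 119.3] then turn(rad) [ 0.0004 -0.0003 -0.0005] | |d|/50= 2.4 turn/.149= 0.0
```

Request:
drive_tool(
  increments=[
    [[-1,0.6,20,0,0,0,40],[0,0,35,0,0,0,40],[0,0,30,0,0,0,40],[0,0,20,0,0,0,40],[0,0,12,0,0,0,40],[0,0,3.5,0,0,0,40],[0,0,0,0,0,0,40],[0,0,0,0,0,0,57],[0,0,0,0,0,0,57],[0,0,0,0,0,0,57]],
  ],
)

```text
t: 16.35
position: [0.5047, -0.0527, 0.0304]
tcp_rot: [[-0.997, -0.075, 0.001], [-0.075, 0.997, 0.0], [-0.001, 0.0, -1.0]]
contact_force: [0.5, 0.0, 0.4]
grip_width: 0.0567
grasp_force: 0.0
```

Request:
drive_tool(
  increments=[
    [[0,0,-25,0,0,0,57],[0,0,-40,0,0,0,57],[0,0,-40,0,0,0,60],[0,0,-30,0,0,0,66],[0,0,-20,0,0,0,66],[0,-40,0,0,0,0,66],[0,-40,0,0,0,0,66]],
  ],
)

```text
t: 17.05
position: [0.5111, -0.1327, 0.186]
tcp_rot: [[-0.997, -0.078, 0.003], [-0.078, 0.997, 0.001], [-0.003, 0.001, -1.0]]
contact_force: [-0.3, -0.9, -0.1]
grip_width: 0.0655
grasp_force: 0.0
```

Run:
```python
from look import *
t,s=cartons("3"); go([.592,.380,.15],59.4)
W=np.zeros((400,800,3),np.uint8); W[:,:400]=cv2.resize(t["frame"][160:320,130:290],(400,400)); W[:,400:]=cv2.resize(s["frame"][150:310,260:420],(400,400)); cv2.imwrite("pics/c3.png",W)
```

```text
rect (129, 296, 40, 41) [300.  409.3  98.9  99.4  45. ]
rect (275, 201, 59, 67) [503.5  10.7 163.7 142.9   4.7]
rect (151, 190, 26, 27) [591.5 378.5  49.8  59.6  60.4]
rect (314, 154, 89, 189) [ 466.3 -129.1  114.9  487.6   74.2]
t 17.15 at [ 509.8 -138.5  185.7] F [-1.4 -0.4  0.4] grip 66.1 0.0 q [-28.0, 10.0, 43.0, 104.0, -7.0, 69.0, 111.0]
shift(mm) [-117.4  511.7   34.7] then turn(rad) [-0.0016  0.0021  0.6025] | |d|/50= 10.5 turn/.149= 4.0
```

View pics/c3.png

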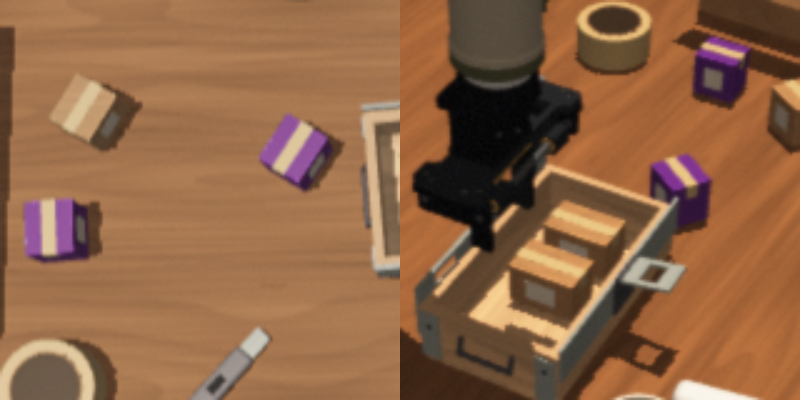

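Request:
drive_tool(
  increments=[
    [[-6,25,0,0,0,0,66],[-10,44,0,0,0,0,66],[-10,44,0,0,0,0,66],[-10,44,0,0,0,0,66],[-10,44,0,0,0,0,66],[-10,44,0,0,0,0,66],[-10,44,0,0,0,0,66],[-10,44,0,0,0,0,66],[-10,44,0,0,0,0,66],[-10,44,0,0,0,0,66]],
  ],
)

```text
t: 18.15
position: [0.5742, 0.2965, 0.185]
tcp_rot: [[-0.997, -0.075, 0.0], [-0.075, 0.997, 0.001], [-0.0, 0.001, -1.0]]
contact_force: [1.1, -0.1, -0.1]
grip_width: 0.0661
grasp_force: 0.0
```

Request:
drive_tool(
  increments=[
    [[-10,44,0,0,0,0,66],[-8,35,0,0,0,0,66],[-3,12,5,0,0,0,66],[0,0,10,0,0,0.12,66],[0,0,10,0,0,0.12,66],[0,0,10,0,0,0.12,66],[0,0,0,0,0,0.12,66],[0,0,0,0,0,0.11,66],[0,0,0,0,0,0,66],[0,0,0,0,0,0,66]],
  ],
)

```text
t: 19.15
position: [0.5885, 0.3863, 0.1499]
tcp_rot: [[-0.872, 0.49, 0.0], [0.49, 0.872, -0.0], [-0.0, -0.0, -1.0]]
contact_force: [-0.1, -1.0, -0.7]
grip_width: 0.0659
grasp_force: 0.0
```

Run:
```python
from h import *
go([.592,.3795,.023],60.0)
```

```text
t 19.15 at [588.5 386.3 149.9] F [-0.1 -1.  -0.7] grip 65.9 0.0 q [-58.0, 35.0, 33.0, 77.0, -19.0, 73.0, 36.0]
shift(mm) [ -6.3  -4.2 126.9] then turn(rad) [-0.0001  0.0002  0.0117] | |d|/50= 2.5 turn/.149= 0.1
```

Request:
drive_tool(
  increments=[
    [[-6.3,-4.2,15,0,0,0.012,66],[0,0,35,0,0,0,66],[0,0,35,0,0,0,66],[0,0,25,0,0,0,66],[0,0,13,0,0,0,66],[0,0,3,0,0,0,66],[0,0,0,0,0,0,40],[0,0,0,0,0,0,40],[0,0,0,0,0,0,40],[0,0,0,0,0,0,40]],
  ],
)

```text
t: 20.15
position: [0.5928, 0.3806, 0.0255]
tcp_rot: [[-0.865, 0.502, 0.002], [0.502, 0.865, 0.002], [-0.001, 0.003, -1.0]]
contact_force: [0.6, 1.2, 5.7]
grip_width: 0.0499
grasp_force: 30.0
```

Run:
```python
from h import *
go(case([0,-77,35]),94.3)
```

```text
t 20.15 at [592.8 380.6  25.5] F [0.6 1.2 5.7] grip 49.9 30.0 q [-57.0, 42.0, 30.0, 83.0, -22.0, 61.0, 38.0]
shift(mm) [-184.7 -483.   -10.6] then turn(rad) [ 0.0023  0.0018 -0.6015] | |d|/50= 10.3 turn/.149= 4.0
```

Request:
drive_tool(
  increments=[
    [[0,0,-25,0,0,0,40],[0,0,-40,0,0,0,40],[0,0,-40,0,0,0,40],[-6,-15,-25,0,0,0,40],[-12,-32,0,0,0,0,40],[-16,-42,0,0,0,0,40],[-16,-42,0,0,0,0,40],[-16,-42,0,0,0,0,40],[-16,-42,0,0,0,0,40],[-16,-42,0,0,0,0,40]],
  ],
)

```text
t: 21.15
position: [0.5465, 0.1066, 0.1539]
tcp_rot: [[-0.864, 0.503, -0.0], [0.503, 0.864, 0.001], [0.0, 0.0, -1.0]]
contact_force: [1.6, -0.2, -2.7]
grip_width: 0.0501
grasp_force: 30.0
```

Request:
drive_tool(
  increments=[
    [[-16,-42,0,0,0,0,40],[-16,-42,0,0,0,0,40],[-16,-42,0,0,0,0,40],[-16,-42,0,0,0,0,40],[-13,-34,0,0,0,-0.12,40],[0,0,0,0,0,-0.12,40],[0,0,0,0,0,-0.12,40],[0,0,0,0,0,-0.12,40],[0,0,0,0,0,-0.12,40],[0,0,0,0,0,0,40]],
  ],
)

```text
t: 22.15
position: [0.5121, -0.105, 0.1539]
tcp_rot: [[-0.997, -0.075, -0.0], [-0.075, 0.997, 0.001], [0.0, 0.001, -1.0]]
contact_force: [-0.4, -0.4, -1.4]
grip_width: 0.0497
grasp_force: 30.0
```

Run:
```python
from h import *
go(case([0,-77,34]),94.3)
```

```text
t 22.15 at [ 512.1 -105.   153.9] F [-0.4 -0.4 -1.4] grip 49.7 30.0 q [-31.0, 11.0, 42.0, 107.0, -8.0, 65.0, 108.0]
shift(mm) [  4.1 -24.6 119.9] then turn(rad) [ 0.0005 -0.0001 -0.0002] | |d|/50= 2.4 turn/.149= 0.0
```

Request:
drive_tool(
  increments=[
    [[4.1,-24.6,0,0,0,0,40],[0,0,20,0,0,0,40],[0,0,35,0,0,0,40],[0,0,30,0,0,0,40],[0,0,20,0,0,0,40],[0,0,12,0,0,0,40],[0,0,3.5,0,0,0,40],[0,0,0,0,0,0,40],[0,0,0,0,0,0,57],[0,0,0,0,0,0,57]],
  ],
)

```text
t: 23.15
position: [0.5109, -0.1298, 0.0341]
tcp_rot: [[-0.997, -0.072, 0.002], [-0.072, 0.997, 0.0], [-0.002, -0.0, -1.0]]
contact_force: [-0.4, -1.0, -0.3]
grip_width: 0.0555
grasp_force: 0.0
```

Request:
drive_tool(
  increments=[
    [[0,0,0,0,0,0,57],[0,0,-25,0,0,0,57],[0,0,-40,0,0,0,57],[0,0,-40,0,0,0,60],[0,0,-30,0,0,0,66],[0,0,-20,0,0,0,80],[0,-40,0,0,0,0,80],[0,-45,0,0,0,0,80],[0,-45,0,0,0,0,80],[0,-40,0,0,0,0,80]],
  ],
)

```text
t: 24.15
position: [0.5226, -0.3013, 0.1887]
tcp_rot: [[-0.997, -0.073, 0.001], [-0.073, 0.997, -0.0], [-0.001, -0.0, -1.0]]
contact_force: [0.9, 0.5, -0.0]
grip_width: 0.0797
grasp_force: 0.0
```

Run:
```python
from look import *
t,s=cartons("4"); go([.4788,-.3858,.15],106.6)
W=np.zeros((400,800,3),np.uint8); W[:,:400]=cv2.resize(t["frame"][150:310,250:410],(400,400)); W[:,400:]=cv2.resize(s["frame"][170:330,250:410],(400,400)); cv2.imwrite("pics/c4.png",W)
```

```text
rect (288, 296, 87, 69) [257.6 -53.3 116.6 232.2  34.1]
rect (129, 296, 40, 41) [300.  409.3  98.9  99.4  45. ]
rect (275, 196, 110, 73) [508.1 -55.7 165.5 276.    4.7]
t 24.25 at [ 520.6 -305.7  188.6] F [ 0.6  1.  -0.5] grip 79.9 0.0 q [-11.0, 23.0, 48.0, 93.0, -17.0, 72.0, 133.0]
shift(mm) [ 46.9 -77.1  38.9] then turn(rad) [-0.0036 -0.0011 -0.2243] | |d|/50= 2.0 turn/.149= 1.5
```

View pics/c4.png

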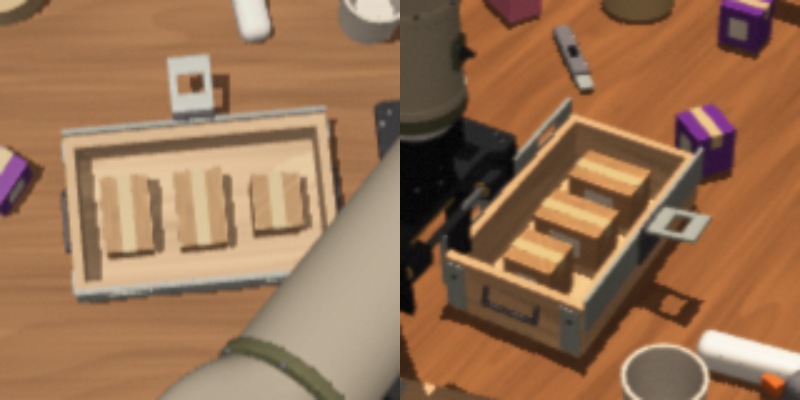

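Request:
drive_tool(
  increments=[
    [[16,-26,0,0,0,0,80],[16,-26,0,0,0,0,80],[14,-25,0,0,0,0,80],[0,0,0,0,0,-0.08,80],[0,0,0,0,0,-0.08,80],[0,0,0,0,0,-0.064,80],[0,0,10,0,0,0,80],[0,0,0,0,0,0,80]],
  ],
)

```text
t: 25.05
position: [0.4813, -0.3794, 0.177]
tcp_rot: [[-0.957, -0.29, -0.001], [-0.29, 0.957, 0.002], [0.0, 0.002, -1.0]]
contact_force: [-0.1, -1.0, 0.5]
grip_width: 0.08
grasp_force: 0.0
```

Run:
```python
from h import *
go([.4788,-.3858,.15],106.6)
```

```text
t 25.05 at [ 481.3 -379.4  177. ] F [-0.1 -1.   0.5] grip 80.0 0.0 q [11.0, 21.0, 29.0, 91.0, -11.0, 71.0, 149.0]
shift(mm) [ 4.2 -5.4 27. ] then turn(rad) [ 0.0018 -0.0002  0.0044] | |d|/50= 0.6 turn/.149= 0.0
```

Run:
```python
from workcell import manip
import numpy as np
s=manip.get_state(); print(np.round(s["qpos"],2),np.round(s["qvel"],2))
```

```text
[ 11.02  20.95  29.1   91.29 -10.68  70.63 148.94] [-2.94  0.44  4.47 -0.81 -0.25  1.19  0.33]
```

Request:
drive_tool(
  increments=[
    [[4.2,-5.4,0,0,0,0,70],[0,0,0,0,0,0.085,60],[0,0,30,0,0,0,60],[0,0,40,0,0,0,60],[0,0,17,0,0,0,60],[0,0,0,0,0,0,60],[0,0,0,0,0,0,60]],
  ],
)

```text
t: 25.75
position: [0.4798, -0.3862, 0.0918]
tcp_rot: [[-0.978, -0.209, -0.001], [-0.209, 0.978, -0.001], [0.001, -0.001, -1.0]]
contact_force: [0.1, -0.5, -0.1]
grip_width: 0.0599
grasp_force: 0.0
```

Run:
```python
from h import *
from workcell import manip
go([.4788,-.3858,.031],101.8)
t=manip.capture("top"); s=manip.capture("scene")
print(np.round(manip.get_state()["qpos"],2))
W=np.zeros((400,800,3),np.uint8); W[:,:400]=cv2.resize(t["frame"][170:310,390:530],(400,400)); W[:,400:]=cv2.resize(s["frame"][270:410,160:300],(400,400)); cv2.imwrite("pics/l1.png",W)
```

```text
t 25.75 at [ 479.8 -386.2   91.8] F [ 0.1 -0.5 -0.1] grip 59.9 0.0 q [14.0, 26.0, 26.0, 96.0, -12.0, 61.0, 146.0]
shift(mm) [ 0.8  0.7 60.8] then turn(rad) [-0.0008 -0.0009  0.005 ] | |d|/50= 1.2 turn/.149= 0.0
[ 14.45  25.69  25.59  95.52 -12.28  61.46 145.83]
```

View pics/l1.png

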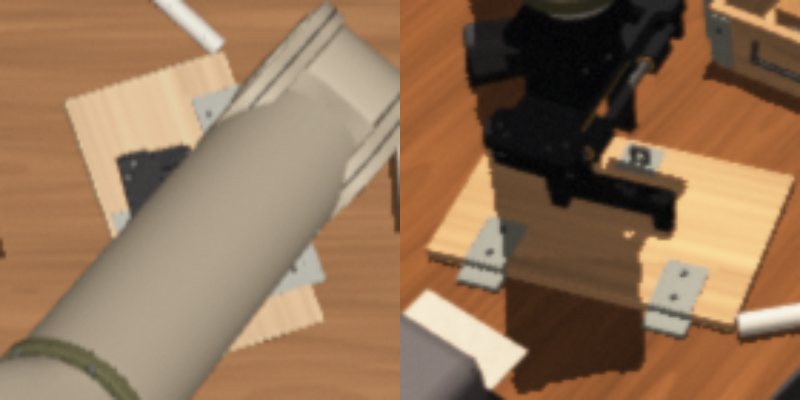

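Request:
drive_tool(
  increments=[
    [[0.8,0.7,0,0,0,0.02,60],[0,0,20,0,0,0,60],[0,0,25,0,0,0,60],[0,0,16,0,0,0,60],[0,0,0,0,0,0,60],[0,0,0,0,0,0,60]],
  ],
)

```text
t: 26.45
position: [0.4791, -0.3857, 0.031]
tcp_rot: [[-0.982, -0.19, 0.0], [-0.19, 0.982, -0.0], [-0.0, -0.0, -1.0]]
contact_force: [0.1, -0.7, -0.1]
grip_width: 0.06
grasp_force: 0.0
```

Run:
```python
from h import *
go([.4788,-.3858,.031],100.7)
from workcell import manip
print(np.round(manip.get_state()["qpos"],2))
```

```text
t 26.45 at [ 479.1 -385.7   31. ] F [ 0.1 -0.7 -0.1] grip 60.0 0.0 q [16.0, 30.0, 23.0, 98.0, -14.0, 55.0, 146.0]
shift(mm) [ 0.3 -0.   0. ] then turn(rad) [-0.0004  0.0003  0.0048] | |d|/50= 0.0 turn/.149= 0.0
[ 16.17  29.83  23.46  97.93 -13.97  55.11 145.88]
```

Request:
drive_tool(
  increments=[
    [[0,0,0,0,0,0,25],[0,0,0,0,0,0,10],[0,0,0,0,0,0,10],[0,0,0,0,0,0,10],[0,0,0,0,0,0,10],[0,0,0,0,0,0,10],[0,0,0,0,0,0,10],[0,0,-10,0,0,0,10],[0,0,-20,0,0,0,10],[0,0,-20,0,0,0,10]],
  ],
)

```text
t: 27.45
position: [0.4782, -0.3848, 0.0806]
tcp_rot: [[-0.982, -0.191, -0.002], [-0.191, 0.982, 0.001], [0.001, 0.001, -1.0]]
contact_force: [0.5, 0.9, -4.3]
grip_width: 0.0178
grasp_force: 29.8
```

Request:
drive_tool(
  increments=[
    [[0,0,-40,0,0,0,10],[0,0,-45,0,0,0,10],[0,0,-40,0,0,0,10],[0,0,-20,0,0,0.03,10],[0,0,0,0,0,0.06,10],[0,0,0,0,0,0.1,10],[0,0,0,0,0,0.1,10],[0,0,0,0,0,0.1,10]],
  ],
)

```text
t: 28.25
position: [0.4784, -0.385, 0.2253]
tcp_rot: [[-0.98, 0.201, -0.001], [0.201, 0.98, 0.001], [0.001, 0.001, -1.0]]
contact_force: [0.4, -0.8, -3.7]
grip_width: 0.0178
grasp_force: 29.8
```

Run:
```python
from h import *
p=case([1,0,0]); p[2]=.23; print(p); go(p,4.3)
from workcell import manip
s=manip.capture("scene"); cv2.imwrite("pics/l2.png",cv2.resize(s["frame"][200:400,120:340],None,fx=2.4,fy=2.4))
```

```text
[ 0.50499719 -0.05292502  0.23      ]
t 28.25 at [ 478.4 -385.   225.3] F [ 0.4 -0.8 -3.7] grip 17.8 29.8 q [11.0, 19.0, 30.0, 88.0, -10.0, 76.0, 120.0]
shift(mm) [ 40.6 330.7  -4.5] then turn(rad) [-1.0000e-04 -1.3000e-03  1.2935e+00] | |d|/50= 6.7 turn/.149= 8.7
```

View pics/l2.png

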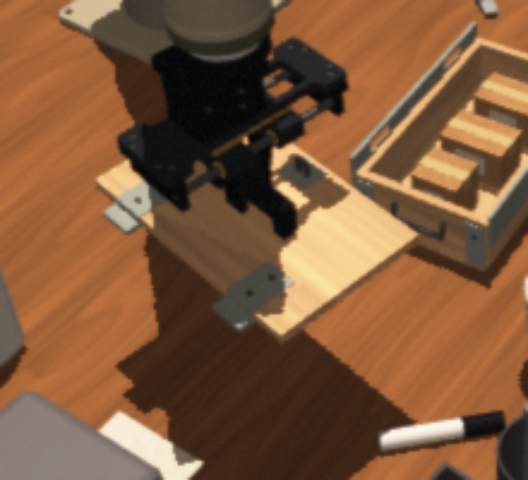

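```bash
cat >> h.py <<'E'
H=31.
def lid(xe,ze,phi,ye=0,yaw=4.3):
    R=Rt(yaw,-phi); p=case([xe,ye,ze])-R@(np.array([0,-78.5,H])/1000)
    print("TCP",p.round(4)); go(p,yaw,-phi)
    return p
E
python3 - <<'E'
from h import *
print(Rt(4.3,-15).round(3)); lid(-57,79,15)
E
```

```text
[[-0.075  0.963  0.258]
 [ 0.997  0.072  0.019]
 [ 0.     0.259 -0.966]]
TCP [ 0.5148 -0.0522  0.1293]
t 28.3 at [ 478.4 -385.   225.2] F [-0.5 -0.3 -4.4] grip 17.6 29.8 q [11.0, 19.0, 30.0, 88.0, -10.0, 76.0, 120.0]
shift(mm) [ 33.2 333.   96.2] then turn(rad) [-0.2246 -0.1698  1.2795] | |d|/50= 7.0 turn/.149= 8.8
```

Request:
drive_tool(
  increments=[
    [[4,25,-2,0,0,0,10],[5,42,0,0,0,0,10],[5,42,0,0,0,0,10],[5,42,0,0,0,0,10],[5,42,0,0,0,0,10],[5,42,0,0,0,0,10],[5,42,0,0,0,0,10],[4,35,0,0,0,0,10],[2,18,0,0,0,0.05,10],[0,0,0,0,0,0.12,10]],
  ],
)

```text
t: 29.3
position: [0.5043, -0.0503, 0.2274]
tcp_rot: [[-0.935, 0.355, -0.001], [0.355, 0.935, 0.001], [0.001, 0.001, -1.0]]
contact_force: [-0.3, -1.3, -4.6]
grip_width: 0.0177
grasp_force: 29.8
```

Request:
drive_tool(
  increments=[
    [[0,0,0,0,0,0.14,10],[0,0,0,0,0,0.14,10],[0,0,0,0,0,0.14,10],[0,0,0,0,0,0.14,10],[0,0,0,0,0,0.14,10],[0,0,0,0,0,0.14,10],[0,0,0,0,0,0.14,10],[0,0,0,0,0,0.12,10],[0,0,0,0,0,0,10]],
  ],
)

```text
t: 30.2
position: [0.5041, -0.054, 0.2274]
tcp_rot: [[-0.102, 0.995, -0.001], [0.995, 0.102, 0.0], [0.0, -0.001, -1.0]]
contact_force: [-0.7, 0.4, -5.1]
grip_width: 0.0176
grasp_force: 29.8
```

Run:
```python
from h import *
lid(-57,120,15)
```

```text
TCP [ 0.5148 -0.0522  0.1703]
t 30.2 at [504.1 -54.  227.4] F [-0.7  0.4 -5.1] grip 17.6 29.8 q [-17.0, 4.0, 19.0, 103.0, -1.0, 74.0, 8.0]
shift(mm) [ 0.7 10.8 57.1] then turn(rad) [-0.2623 -0.0037  0.0273] | |d|/50= 1.2 turn/.149= 1.8
```

Request:
drive_tool(
  increments=[
    [[0.7,10.8,10,0,0,0.027,10],[0,0,20,-0.08,0,0,10],[0,0,0,-0.09,0,0,10],[0,0,0,-0.092,0,0,10],[0,0,0,0,0,0,10],[0,0,0,0,0,0,10]],
  ],
)

```text
t: 30.8
position: [0.5148, -0.0521, 0.1978]
tcp_rot: [[-0.079, 0.963, 0.257], [0.997, 0.076, 0.02], [-0.0, 0.258, -0.966]]
contact_force: [0.3, 0.2, -3.9]
grip_width: 0.0175
grasp_force: 29.8
```

Run:
```python
from h import *
lid(-57,100,15)
from workcell import manip
t=manip.capture("top"); s=manip.capture("scene"); pickle.dump((t,s),open("lidpre.pkl","wb"))
W=np.zeros((400,800,3),np.uint8); W[:,:400]=cv2.resize(t["frame"][160:320,250:410],(400,400)); W[:,400:]=cv2.resize(s["frame"][150:310,240:400],(400,400)); cv2.imwrite("pics/l3.png",W)
```

```text
TCP [ 0.5148 -0.0522  0.1503]
t 30.8 at [514.8 -52.1 197.8] F [ 0.3  0.2 -3.9] grip 17.5 29.8 q [-17.0, -5.0, 18.0, 116.0, 0.0, 54.0, 6.0]
shift(mm) [ -0.1 -12.3  45.9] then turn(rad) [-0.0013 -0.0007  0.0037] | |d|/50= 0.9 turn/.149= 0.0
```

View pics/l3.png

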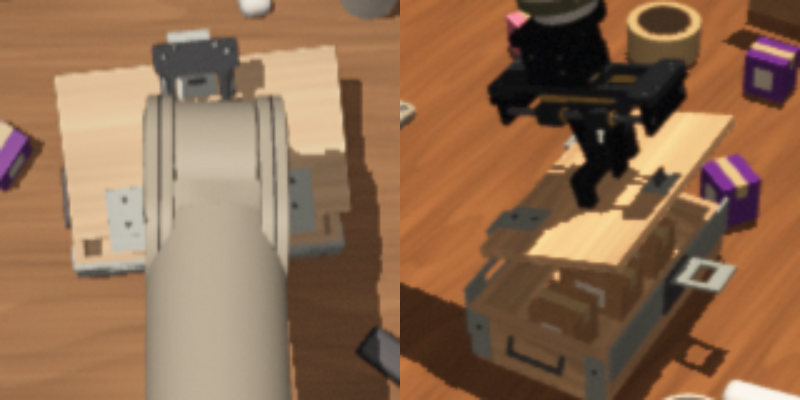

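Run:
```python
from h import *
t,s=pickle.load(open("lidpre.pkl","rb"))
p=np.array([.5148,-.0521,.1978]); R=Rt(4.5,-15)
def L(x,y,z): return p+R@np.array([y,x,H-z])/1000
for y,uv in((133,(272.8,191.2)),(-133,(384,178.8))):
    q=L(78.5,y,12); print("pred px",proj(t,q).round(1),"obs",uv,"err mm",((plane(t,uv,q[2])-q)*1000).round(1))
# precise lid left/right boundaries along rows, steel keeper ends, hasp edges
hsv=cv2.cvtColor(t["frame"],cv2.COLOR_BGR2HSV).astype(int)
S=hsv[...,1]; V=hsv[...,2]
for r in range(186,236,6):
    cols=[c for c in range(262,400) if S[r,c]<115 and V[r,c]>120]
    print(r,cols[0],cols[-1], "|pred L/R", [proj(t,L(x,y,12)).round(1).tolist() for x,y in ((78.5-(r-186)*2.4,133),(78.5-(r-180)*2.4,-133))])
for r in (173,175,177): print("hasp",r,[c for c in range(310,345) if S[r,c]<60 and V[r,c]>120])
for r in range(256,272,2):
    c=[c for c in range(270,396) if S[r,c]<60 and V[r,c]>60]; print("keeper",r,c[:1],c[-1:])
print([proj(t,case(q)).round(1).tolist() for q in([-85,135,94],[-85,-135,94],[140,21,95],[140,-21,95])])
```

```text
pred px [269.8 188.6] obs (272.8, 191.2) err mm [-6.4 -7.1 -0. ]
pred px [382.3 177.8] obs (384, 178.8) err mm [-2.5 -3.9 -0. ]
186 304 384 |pred L/R [[269.8, 188.6], [382.8, 183.9]]
192 271 385 |pred L/R [[270.4, 194.7], [383.3, 190.0]]
198 272 385 |pred L/R [[271.1, 200.8], [383.8, 196.1]]
204 273 386 |pred L/R [[271.7, 206.9], [384.4, 202.2]]
210 273 386 |pred L/R [[272.3, 213.0], [384.9, 208.3]]
216 274 387 |pred L/R [[272.9, 219.1], [385.4, 214.4]]
222 275 387 |pred L/R [[273.6, 225.1], [385.9, 220.4]]
228 274 388 |pred L/R [[274.2, 231.2], [386.4, 226.5]]
234 276 388 |pred L/R [[274.8, 237.2], [386.9, 232.5]]
hasp 173 [317, 318, 319, 320, 321, 322, 323, 324, 325, 326, 327, 328, 329, 330, 331, 332, 333]
hasp 175 [317, 318, 319, 320, 321, 322, 323, 324, 325, 326, 327, 328, 329, 330, 331, 332, 333]
hasp 177 [318, 335, 336]
keeper 256 [294] [387]
keeper 258 [294] [387]
keeper 260 [279] [385]
keeper 262 [279] [372]
keeper 264 [279] [364]
keeper 266 [279] [364]
keeper 268 [280] [364]
keeper 270 [282] [363]
[[278.8, 268.4], [387.2, 258.4], [316.3, 176.8], [332.8, 175.2]]
```

Run:
```python
from h import *
lid(-57,79,15,2)
```

```text
TCP [ 0.5146 -0.0502  0.1293]
t 30.9 at [515.7 -52.  197.8] F [ 0.9 -0.  -4. ] grip 17.9 29.8 q [-17.0, -5.0, 18.0, 116.0, 0.0, 54.0, 6.0]
shift(mm) [  1.9 -18.6  65.9] then turn(rad) [-0.001  -0.0002  0.0029] | |d|/50= 1.4 turn/.149= 0.0
```

Request:
drive_tool(
  increments=[
    [[1,-4,14,0,0,0.003,10],[0.9,-6,20,0,0,0,10],[0,-5.3,18,0,0,0,10],[0,-3.3,13,0,0,0,10],[0,0,0,0,0,0,10],[0,0,0,0,0,0,10]],
  ],
)

```text
t: 31.5
position: [0.5145, -0.0502, 0.1301]
tcp_rot: [[-0.074, 0.963, 0.258], [0.997, 0.071, 0.019], [0.0, 0.258, -0.966]]
contact_force: [-0.2, -0.6, -4.6]
grip_width: 0.0176
grasp_force: 29.8
```

Run:
```python
from h import *
lid(-57,79,15,2)
from workcell import manip
s=manip.capture("scene"); t=manip.capture("top"); cv2.imwrite("pics/l4.png",cv2.resize(s["frame"][190:310,250:390],None,fx=5,fy=5,interpolation=cv2.INTER_CUBIC)[:,:700])
pickle.dump((t,s),open("lidpre2.pkl","wb"))
for y in(80,-80):
  for yy in(22,-22):
    print("slot",[proj(s,case([-80,y+yy,z])).round(1).tolist() for z in(70,88)])
```

```text
TCP [ 0.5146 -0.0502  0.1293]
t 31.5 at [514.5 -50.2 130.1] F [-0.2 -0.6 -4.6] grip 17.6 29.8 q [-17.0, -0.0, 19.0, 121.0, -2.0, 45.0, 7.0]
shift(mm) [ 0.  -0.1  0.8] then turn(rad) [-0.0006  0.0001 -0.0013] | |d|/50= 0.0 turn/.149= 0.0
slot [[311.0, 221.5], [310.9, 216.5]]
slot [[303.3, 230.1], [303.1, 225.1]]
slot [[281.4, 254.4], [281.0, 249.3]]
slot [[272.4, 264.3], [272.0, 259.2]]
```

View pics/l4.png

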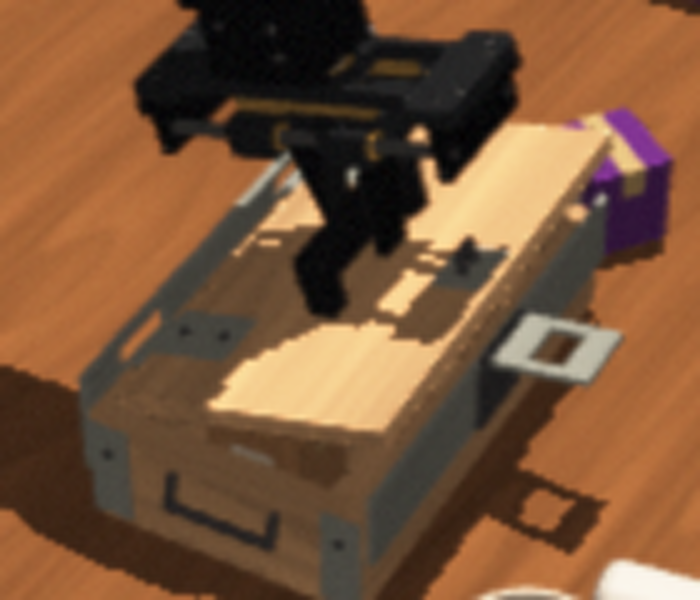

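Request:
drive_tool(
  increments=[
    [[0,-2.9,-0.8,0,0,0,10],[0,-3.9,-1,0,0,0,10],[0,-3.9,-1,0,0,0,10],[0,-2.9,-0.8,0,0,0,10],[0,0,0,0,0,0,10]],
  ],
)

```text
t: 32.1
position: [0.4996, -0.0512, 0.1299]
tcp_rot: [[-0.073, 0.963, 0.259], [0.997, 0.07, 0.02], [0.001, 0.26, -0.966]]
contact_force: [0.0, 0.7, -4.5]
grip_width: 0.0173
grasp_force: 29.8
```

Run:
```python
from h import *
lid(-77,79,15,2)
```

```text
TCP [ 0.4947 -0.0517  0.1293]
t 32.1 at [499.6 -51.2 129.9] F [ 0.   0.7 -4.5] grip 17.3 29.8 q [-17.0, -2.0, 19.0, 122.0, -1.0, 45.0, 6.0]
shift(mm) [-0.1 -5.  -0.7] then turn(rad) [ 0.0007 -0.0006 -0.0024] | |d|/50= 0.1 turn/.149= 0.0
```

Request:
drive_tool(
  increments=[
    [[0,-1.5,-0.4,0,0,0,10],[0,-1.5,-0.4,0,0,0,10],[0,-1,-0.2,0,0,0,10],[0,0,0,0,0,0,10]],
  ],
)

```text
t: 32.5
position: [0.4978, -0.0518, 0.131]
tcp_rot: [[-0.073, 0.962, 0.263], [0.997, 0.07, 0.019], [0.0, 0.264, -0.965]]
contact_force: [8.1, -1.5, -5.1]
grip_width: 0.0177
grasp_force: 30.2
```

Request:
drive_tool(
  increments=[
    [[0,-1,-0.3,0,0,0,10],[0,-1,-0.3,0,0,0,10],[0,0,0,0,0,0,10]],
  ],
)

```text
t: 32.8
position: [0.4971, -0.052, 0.1321]
tcp_rot: [[-0.073, 0.961, 0.266], [0.997, 0.07, 0.019], [-0.0, 0.267, -0.964]]
contact_force: [11.9, -0.9, -4.2]
grip_width: 0.0181
grasp_force: 30.4
```

Run:
```python
from h import *
lid(-77,79,15,2)
```

```text
TCP [ 0.4947 -0.0517  0.1293]
t 32.8 at [497.1 -52.  132.1] F [11.9 -0.9 -4.2] grip 18.1 30.4 q [-17.0, -3.0, 19.0, 123.0, -1.0, 45.0, 6.0]
shift(mm) [ 0.4 -3.1  2.1] then turn(rad) [ 0.0083  0.0006 -0.002 ] | |d|/50= 0.1 turn/.149= 0.1
```

```bash
cat >> h.py <<'E'
def rows(wps,n,yaw=4.3):  # wps: list of (xe,ze,phi,ye); n rows per leg
    from workcell import manip
    s=manip.get_state(); R=np.asarray(s["tcp_rot"]).reshape(3,3); p=np.asarray(s["position"])
    # current lid params
    E=p+R@(np.array([0,-78.5,H])/1000); d=E-[CX,CY,0]; c0=np.array([(d[0]*np.cos(CA)+d[1]*np.sin(CA))*1000,E[2]*1000,np.degrees(np.arcsin(R[2,1])),(-d[0]*np.sin(CA)+d[1]*np.cos(CA))*1000])
    print("t",round(s["t"],1),"xe,ze,phi,ye",c0.round(2),"yaw",np.degrees(np.arctan2(R[1,1],R[0,1])).round(2),"F",np.round(s["contact_force"],1),"grip",round(s["grip_width"]*1000,1))
    for w in wps:
        for k in range(1,n+1):
            c=c0+(np.array(w)-c0)*k/n; Rn=Rt(yaw,-c[2]); pn=case([c[0],c[3],c[1]])-Rn@(np.array([0,-78.5,H])/1000)
            print(np.r_[(R.T@(pn-p)*1000).round(1),Rot.from_matrix(R.T@Rn).as_rotvec().round(4)].tolist()); R,p=Rn,pn
        c0=np.array(w,float); print("-")
E
python3 - <<'E'
from h import *
rows([(-74.0,79,12,2),(-74.5,76,7,2)],4)
E
```

```text
t 32.8 xe,ze,phi,ye [-74.18  81.26  15.48   1.7 ] yaw 4.18 F [11.9 -0.9 -4.2] grip 18.1
[0.2, 0.4, 1.8, 0.0152, 0.0006, -0.002]
[0.1, 0.4, 1.8, 0.0152, 0.0, -0.0]
[0.1, 0.4, 1.8, 0.0152, -0.0, 0.0]
[0.1, 0.4, 1.8, 0.0152, -0.0, -0.0]
-
[0.0, 0.4, 2.4, 0.0218, -0.0, -0.0]
[0.0, 0.4, 2.4, 0.0218, 0.0, -0.0]
[-0.0, 0.4, 2.4, 0.0218, 0.0, -0.0]
[-0.0, 0.4, 2.4, 0.0218, -0.0, 0.0]
-
```

Request:
drive_tool(
  increments=[
    [[0.2,0.4,1.8,0.0152,0,-0.002,10],[0.1,0.4,1.8,0.0152,0,0,10],[0.1,0.4,1.8,0.0152,0,0,10],[0.1,0.4,1.8,0.0152,0,0,10],[0,0,0,0,0,0,10]],
  ],
)

```text
t: 33.3
position: [0.5, -0.051, 0.1249]
tcp_rot: [[-0.075, 0.976, 0.205], [0.997, 0.074, 0.015], [-0.0, 0.206, -0.979]]
contact_force: [8.7, 0.1, -1.1]
grip_width: 0.0177
grasp_force: 29.9
```

Request:
drive_tool(
  increments=[
    [[0,0.4,2.4,0.0218,0,0,10],[0,0.4,2.4,0.0218,0,0,10],[0,0.4,2.4,0.0218,0,0,10],[0,0.4,2.4,0.0218,0,0,10],[0,0,0,0,0,0,10]],
  ],
)

```text
t: 33.8
position: [0.5028, -0.0505, 0.1151]
tcp_rot: [[-0.075, 0.99, 0.118], [0.997, 0.075, 0.009], [-0.0, 0.118, -0.993]]
contact_force: [7.0, 0.5, -2.5]
grip_width: 0.0177
grasp_force: 29.9
```

Run:
```python
from h import *
rows([(-75.0,75,6,2)],3)
from workcell import manip
s=manip.capture("scene"); cv2.imwrite("pics/l5.png",cv2.resize(s["frame"][190:310,250:390],None,fx=5,fy=5,interpolation=cv2.INTER_CUBIC)[:,:700])
```

```text
t 33.8 xe,ze,phi,ye [-75.31  75.04   6.78   2.54] yaw 4.32 F [ 7.   0.5 -2.5] grip 17.7
[-0.2, 0.2, 0.4, 0.0045, 0.0002, 0.0003]
[-0.2, 0.2, 0.4, 0.0045, 0.0, -0.0]
[-0.2, 0.2, 0.4, 0.0045, -0.0, 0.0]
-
```

View pics/l5.png

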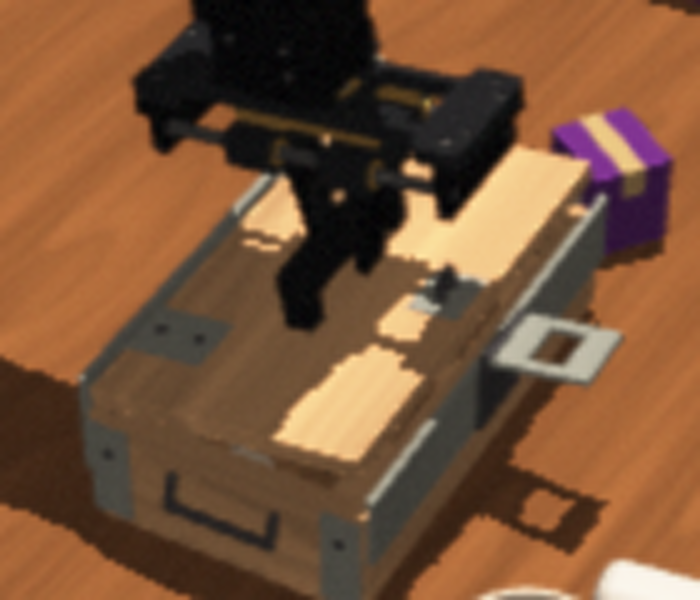

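Run:
```python
from h import *
rows([(-73.9,74.5,6,2.2),(-73.9,73.5,2.5,2.2)],3)
```

```text
t 33.9 xe,ze,phi,ye [-75.35  75.06   6.81   2.62] yaw 4.32 F [ 7.8  0.4 -2.2] grip 17.2
[-0.2, 0.6, 0.6, 0.0047, 0.0, 0.0003]
[-0.1, 0.6, 0.6, 0.0047, 0.0, -0.0]
[-0.1, 0.6, 0.6, 0.0047, -0.0, 0.0]
-
[-0.0, 0.6, 1.9, 0.0204, 0.0, -0.0]
[0.0, 0.6, 1.9, 0.0204, 0.0, 0.0]
[-0.0, 0.6, 1.9, 0.0204, -0.0, -0.0]
-
```

Request:
drive_tool(
  increments=[
    [[-0.2,0.6,0.6,0.0047,0,0,10],[-0.1,0.6,0.6,0.0047,0,0,10],[-0.1,0.6,0.6,0.0047,0,0,10],[0,0,0,0,0,0,10]],
  ],
)

```text
t: 34.25
position: [0.5033, -0.0507, 0.1128]
tcp_rot: [[-0.075, 0.992, 0.102], [0.997, 0.075, 0.008], [0.0, 0.102, -0.995]]
contact_force: [6.3, 1.6, -1.7]
grip_width: 0.0176
grasp_force: 29.9
```

Request:
drive_tool(
  increments=[
    [[0,0.6,1.9,0.0204,0,0,10],[0,0.6,1.9,0.0204,0,0,10],[0,0.6,1.9,0.0204,0,0,10],[0,0,0,0,0,0,10]],
  ],
)

```text
t: 34.65
position: [0.5049, -0.0507, 0.1065]
tcp_rot: [[-0.075, 0.996, 0.038], [0.997, 0.075, 0.003], [0.0, 0.038, -0.999]]
contact_force: [5.4, 1.8, -2.7]
grip_width: 0.0179
grasp_force: 29.9
```

Run:
```python
from h import *
rows([(-74.2,72,0,2.2)],3)
```

```text
t 34.6 xe,ze,phi,ye [-76.18  72.55   2.17   2.24] yaw 4.31 F [ 5.4  1.8 -2.7] grip 17.9
[-0.0, 1.0, 1.2, 0.0126, -0.0001, 0.0002]
[-0.0, 1.0, 1.2, 0.0126, -0.0, 0.0]
[-0.0, 1.0, 1.2, 0.0126, -0.0, 0.0]
-
```

Request:
drive_tool(
  increments=[
    [[0,1,1,0.0126,0,0,10],[0,1,1,0.0126,0,0,10],[0,0.8,1,0.0126,0,0,10],[0,0,0,0,0,0,10],[0,0,0,0,0,0,10]],
  ],
)

```text
t: 35.15
position: [0.5067, -0.0507, 0.1034]
tcp_rot: [[-0.075, 0.997, -0.001], [0.997, 0.075, 0.0], [0.0, -0.0, -1.0]]
contact_force: [-0.5, -0.5, -4.5]
grip_width: 0.0178
grasp_force: 29.9
```

Run:
```python
from h import *
rows([(-74.2,71,0,2.2)],3)
from workcell import manip
s=manip.capture("scene"); cv2.imwrite("pics/l6.png",cv2.resize(s["frame"][190:310,250:390],None,fx=5,fy=5,interpolation=cv2.INTER_CUBIC)[:,:700])
```

```text
t 35.1 xe,ze,phi,ye [-7.564e+01  7.240e+01 -3.000e-02  2.120e+00] yaw 4.3 F [-0.5 -0.5 -4.5] grip 17.8
[0.0, 0.5, 0.5, -0.0002, -0.0003, -0.0]
[0.0, 0.5, 0.5, -0.0002, -0.0, 0.0]
[0.0, 0.5, 0.5, -0.0002, 0.0, 0.0]
-
```

View pics/l6.png

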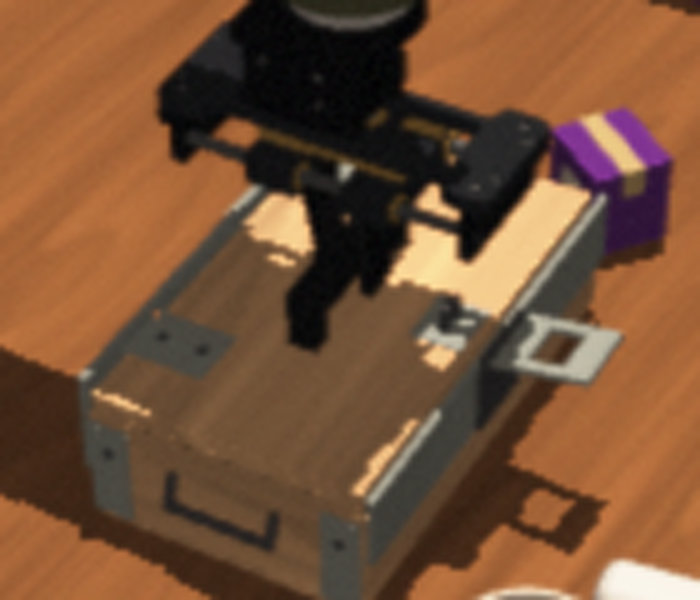

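Lid is flat behind the lip (near corner at crop (90,390), lip at (600,200)). I've used up my picture views, in fact one more than the 14 allowed, so the remaining checks will be numeric.

Request:
drive_tool(
  increments=[
    [[0,0,0.7,0,0,0,10],[0,0,0.7,0,0,0,10],[0,0,0,0,0,0,10],[0,0,0,0,0,0,10]],
  ],
)

```text
t: 35.6
position: [0.5073, -0.0507, 0.1026]
tcp_rot: [[-0.075, 0.997, 0.001], [0.997, 0.075, 0.0], [0.0, 0.001, -1.0]]
contact_force: [0.0, -0.2, 0.3]
grip_width: 0.0178
grasp_force: 29.9
```

Run:
```python
from h import *
from workcell import manip
rows([],3); print(manip.get_state()["ft_torque"])
```

```text
t 35.6 xe,ze,phi,ye [-7.503e+01  7.153e+01  7.000e-02  2.080e+00] yaw 4.3 F [ 0.  -0.2  0.3] grip 17.8
[-0.17634407  0.45221705  0.01940029]
```

Request:
drive_tool(
  increments=[
    [[0,0,0.7,0,0,0,10],[0,0,0,0,0,0,10],[0,0,0,0,0,0,45],[0,0,0,0,0,0,45],[0,0,0,0,0,0,45],[0,0,-15,0,0,0,45],[0,0,-30,0,0,0,45],[0,0,-40,0,0,0,45],[0,0,-30,0,0,0,45]],
  ],
)

```text
t: 36.5
position: [0.5075, -0.0507, 0.2189]
tcp_rot: [[-0.075, 0.997, 0.002], [0.997, 0.075, 0.001], [0.0, 0.002, -1.0]]
contact_force: [1.5, 0.2, 0.5]
grip_width: 0.0449
grasp_force: 0.0
```

Request:
drive_tool(
  increments=[
    [[0,-20,-20,0,0,0,45],[0,-40,0,0,0,0,45],[0,-40,0,0,0,0,45]],
  ],
)

```text
t: 36.8
position: [0.4067, -0.0583, 0.237]
tcp_rot: [[-0.075, 0.997, 0.002], [0.997, 0.075, 0.0], [-0.0, 0.002, -1.0]]
contact_force: [-0.8, 0.3, 1.2]
grip_width: 0.0451
grasp_force: 0.0
```

Run:
```python
from look import *
t,s=manip.capture("top"),manip.capture("scene"); pickle.dump((t,s),open("closed.pkl","wb"))
print(np.round(manip.get_state()["position"],3))
hsv=cv2.cvtColor(t["frame"],cv2.COLOR_BGR2HSV).astype(int); S,V=hsv[...,1],hsv[...,2]
m=((S<115)&(V>120)).astype(np.uint8)[180:280,262:400]
cs,_=cv2.findContours(m,cv2.RETR_EXTERNAL,cv2.CHAIN_APPROX_NONE,offset=(262,180))
for c in cs:
    if cv2.contourArea(c)>100: print(cv2.boundingRect(c),cv2.contourArea(c))
# profile across case x at several y (predicted pixel sampling at lid top z=84)
def cls(p,c):
    u,v=proj(c,p).round().astype(int); return c["frame"][v,u].tolist()
from h import case
for y in(-110,-100,100,110): print("y",y,[(x,cls(case([x,y,84]),t)) for x in(-88,-78,-60,60,75,79,82,84,86,90)])
# edges of lid in scene: expected px of lid top far corners and near corners when home
for p in([79.5,133,84],[79.5,-133,84],[-77.5,133,84],[-77.5,-133,84],[60,0,100]): print(p,proj(s,case(p)).round(1),proj(t,case(p)).round(1))
```

```text
[ 0.404 -0.059  0.237]
(274, 192, 113, 88) 7953.5
(317, 180, 19, 16) 170.5
y -110 [(-88, [64, 69, 70]), (-78, [85, 97, 106]), (-60, [81, 107, 132]), (60, [153, 192, 225]), (75, [146, 185, 218]), (79, [120, 154, 185]), (82, [103, 118, 129]), (84, [146, 156, 159]), (86, [146, 156, 159]), (90, [87, 123, 168])]
y -100 [(-88, [80, 86, 87]), (-78, [87, 104, 119]), (-60, [85, 103, 122]), (60, [154, 193, 227]), (75, [148, 186, 220]), (79, [147, 186, 220]), (82, [120, 153, 182]), (84, [124, 136, 142]), (86, [146, 161, 168]), (90, [85, 123, 170])]
y 100 [(-88, [71, 78, 83]), (-78, [172, 186, 193]), (-60, [155, 195, 229]), (60, [152, 191, 224]), (75, [153, 192, 226]), (79, [133, 170, 203]), (82, [98, 120, 142]), (84, [143, 154, 157]), (86, [156, 173, 184]), (90, [113, 143, 174])]
y 110 [(-88, [71, 75, 77]), (-78, [172, 190, 202]), (-60, [156, 195, 228]), (60, [153, 193, 226]), (75, [153, 192, 226]), (79, [140, 175, 201]), (82, [114, 131, 147]), (84, [152, 162, 165]), (86, [152, 162, 165]), (90, [99, 132, 172])]
[79.5, 133, 84] [366.8 228.5] [274.7 204.9]
[79.5, -133, 84] [320.3 288.8] [378.9 195.3]
[-77.5, 133, 84] [317.1 212. ] [279.7 265.9]
[-77.5, -133, 84] [266.4 267.9] [385.6 256.1]
[60, 0, 100] [338.4 249.9] [327.5 206.1]
```

Request:
drive_tool(
  increments=[
    [[0,20,0,0,0,-0.1,65],[0,0,0,0,0,-0.14,65],[0,0,0,0,0,-0.14,65],[0,0,0,0,0,-0.14,65],[0,0,0,0,0,-0.14,65],[0,0,0,0,0,-0.14,65],[0,0,0,0,0,-0.14,65],[0,0,0,0,0,-0.14,65],[0,0,0,0,0,-0.14,65],[0,0,0,0,0,-0.14,65]],
  ],
)

```text
t: 37.9
position: [0.4278, -0.0565, 0.2367]
tcp_rot: [[-0.992, 0.129, 0.001], [0.129, 0.992, 0.0], [-0.001, 0.001, -1.0]]
contact_force: [-1.0, 0.5, 0.4]
grip_width: 0.0652
grasp_force: 0.0
```

Request:
drive_tool(
  increments=[
    [[0,0,0,0,0,-0.14,65],[0,0,0,0,0,-0.071,65],[-30,0,0,0,0,0,65],[-40,0,0,0,0,0,65],[-45,0,0,0,0,0,65],[-45,0,0,0,0,0,65],[-40,0,0,0,0,0,65],[-18,0,0,0,0,0,65],[0,0,0,0,0,0,65],[0,0,0,0,0,0,65]],
  ],
)

```text
t: 38.9
position: [0.6447, -0.0404, 0.2361]
tcp_rot: [[-0.997, -0.075, -0.0], [-0.075, 0.997, -0.0], [0.0, -0.0, -1.0]]
contact_force: [-0.2, -1.4, -0.1]
grip_width: 0.0651
grasp_force: 0.0
```

Run:
```python
from look import *
go([.6425,-.0440,.087],94.3)
t,s=pickle.load(open("closed.pkl","rb"))
# hasp corners in the closed top view, and staple (dark/steel on the lid)
f=t["frame"]; hsv=cv2.cvtColor(f,cv2.COLOR_BGR2HSV).astype(int); S,V=hsv[...,1],hsv[...,2]
m=((S<60)&(V>110)).astype(np.uint8)[165:196,305:350]
cs,_=cv2.findContours(m,cv2.RETR_EXTERNAL,cv2.CHAIN_APPROX_NONE,offset=(305,165)); 
for c in cs: print("hasp",cv2.boundingRect(c),cv2.contourArea(c))
m=((S<70)).astype(np.uint8)[198:222,310:345]
cs,_=cv2.findContours(m,cv2.RETR_EXTERNAL,cv2.CHAIN_APPROX_NONE,offset=(310,198)); 
for c in cs: print("staple plate",cv2.boundingRect(c),cv2.contourArea(c))
print([proj(t,case(p)).round(1).tolist() for p in([148,21,96],[148,-21,96],[59,0,84],[90,21,88],[90,-21,88])])
```

```text
t 38.9 at [644.7 -40.4 236.1] F [-0.2 -1.4 -0.1] grip 65.1 0.0 q [-21.0, 23.0, 28.0, 81.0, -11.0, 78.0, 102.0]
shift(mm) [  2.5  -3.3 149.1] then turn(rad) [-0.0004 -0.0001  0.0001] | |d|/50= 3.0 turn/.149= 0.0
hasp (345, 195, 5, 1) 0.0
hasp (317, 172, 18, 24) 341.5
hasp (347, 165, 3, 2) 1.5
staple plate (310, 198, 35, 24) 596.5
[[316.0, 173.6], [332.5, 172.1], [327.5, 207.9], [318.2, 196.5], [334.6, 195.0]]
```

Request:
drive_tool(
  increments=[
    [[2.5,-3.3,20,0,0,0,65],[0,0,40,0,0,0,65],[0,0,45,0,0,0,65],[0,0,30,0,0,0,65],[0,0,14,0,0,0,65],[0,0,0,0,0,0,65],[0,0,0,0,0,0,30],[0,0,0,0,0,0,30],[0,0,0,0,0,0,30],[0,0,0,0,0,0,30]],
  ],
)

```text
t: 39.9
position: [0.6433, -0.0423, 0.0889]
tcp_rot: [[-0.997, -0.076, 0.003], [-0.076, 0.997, 0.002], [-0.003, 0.002, -1.0]]
contact_force: [0.4, 1.1, 1.9]
grip_width: 0.0413
grasp_force: 30.1
```

Request:
drive_tool(
  increments=[
    [[0,0,0,0,0,0,30],[1,0,-5,0,0,0,30],[3.3,0,-9.4,0,0,0,30],[5.1,0,-8.5,0,0,0,30],[0,0,0,0,0,0,30]],
  ],
)

```text
t: 40.4
position: [0.6324, -0.0432, 0.1111]
tcp_rot: [[-0.997, -0.076, -0.0], [-0.076, 0.997, 0.002], [-0.0, 0.002, -1.0]]
contact_force: [-0.4, 5.2, -3.7]
grip_width: 0.0411
grasp_force: 30.0
```

Run:
```python
from h import *
go(case([130.1,0,109.9]),94.3)
```

```text
t 40.4 at [632.4 -43.2 111.1] F [-0.4  5.2 -3.7] grip 41.1 30.0 q [-21.0, 27.0, 27.0, 92.0, -13.0, 65.0, 104.0]
shift(mm) [-1.4 -0.1  1.2] then turn(rad) [0.002 0.    0.001] | |d|/50= 0.0 turn/.149= 0.0
```

Request:
drive_tool(
  increments=[
    [[6.8,0,-7.4,0,0,0,30],[8.1,0,-5.9,0,0,0,30],[9,0,-4.1,0,0,0,30],[9.8,0,-2.3,0,0,0,30],[9.9,0,-0.3,0,0,0,30],[9.9,0,1.7,0,0,0,30],[9.3,0,3.6,0,0,0,30],[0,0,0,0,0,0,30]],
  ],
)

```text
t: 41.2
position: [0.5705, -0.048, 0.1267]
tcp_rot: [[-0.997, -0.076, 0.003], [-0.076, 0.997, 0.003], [-0.003, 0.002, -1.0]]
contact_force: [-1.2, 6.1, 6.9]
grip_width: 0.0408
grasp_force: 30.1
```

Run:
```python
from h import *
go(case([67.3,0,124.6]),94.3)
```

```text
t 41.2 at [570.5 -48.  126.7] F [-1.2  6.1  6.9] grip 40.8 30.1 q [-23.0, 18.0, 28.0, 101.0, -10.0, 63.0, 102.0]
shift(mm) [-0.6 -0.   2.1] then turn(rad) [0.0024 0.0029 0.0009] | |d|/50= 0.0 turn/.149= 0.0
```

Request:
drive_tool(
  increments=[
    [[8.4,0,5.4,0,0,0,30],[7.1,0,7,0,0,0,30],[5.7,0,8.2,0,0,0,30],[0,0,0,0,0,0,30],[0,0,0,0,0,0,60],[0,0,0,0,0,0,60],[0,0,0,0,0,0,60]],
  ],
)

```text
t: 41.9
position: [0.5495, -0.0515, 0.1051]
tcp_rot: [[-0.997, -0.074, 0.001], [-0.074, 0.997, -0.0], [-0.001, -0.0, -1.0]]
contact_force: [0.1, 0.4, -0.7]
grip_width: 0.0557
grasp_force: 0.0
```

Request:
drive_tool(
  increments=[
    [[0,0,-25,0,0,0,60],[0,0,-30,0,0,0,60],[0,0,0,0,0,0,0],[0,0,0,0,0,0,0],[0,0,0,0,0,0,0],[0,0,0,0,0,0,0],[0,0,0,0,0,0,0],[0,0,0,0,0,0,0]],
  ],
)

```text
t: 42.7
position: [0.5492, -0.0508, 0.1593]
tcp_rot: [[-0.997, -0.075, 0.0], [-0.075, 0.997, 0.0], [-0.0, 0.0, -1.0]]
contact_force: [-0.6, -0.6, -0.6]
grip_width: 0.0202
grasp_force: 0.0
```

Run:
```python
from h import *
go(case([41,0,105]),94.3)
```

```text
t 42.7 at [549.2 -50.8 159.3] F [-0.6 -0.6 -0.6] grip 20.2 0.0 q [-24.0, 14.0, 29.0, 102.0, -7.0, 66.0, 101.0]
shift(mm) [ 4.2  1.1 54.3] then turn(rad) [0.0002 0.0002 0.0002] | |d|/50= 1.1 turn/.149= 0.0
```

Request:
drive_tool(
  increments=[
    [[4.2,1.1,10,0,0,0,0],[0,0,10,0,0,0,0],[0,0,10,0,0,0,0],[0,0,8,0,0,0,0],[0,0,7,0,0,0,0],[0,0,6,0,0,0,0],[0,0,4,0,0,0,0],[0,0,2,0,0,0,0],[0,0,0,0,0,0,0]],
  ],
)

```text
t: 43.6
position: [0.5452, -0.0499, 0.1026]
tcp_rot: [[-0.997, -0.075, 0.001], [-0.075, 0.997, 0.0], [-0.001, 0.0, -1.0]]
contact_force: [-0.2, 0.6, 0.5]
grip_width: 0.0007
grasp_force: 0.0
```

Run:
```python
from h import *
go(case([41,0,101]),94.3)
```

```text
t 43.6 at [545.2 -49.9 102.6] F [-0.2  0.6  0.5] grip 0.7 0.0 q [-24.0, 17.0, 28.0, 106.0, -9.0, 60.0, 102.0]
shift(mm) [ 0.3 -0.   1.6] then turn(rad) [0.0003 0.0008 0.0002] | |d|/50= 0.0 turn/.149= 0.0
```

Request:
drive_tool(
  increments=[
    [[0,0,0.8,0,0,0,0],[0,0,0.8,0,0,0,0],[0,0,0,0,0,0,0]],
  ],
)

```text
t: 43.9
position: [0.5454, -0.0499, 0.1015]
tcp_rot: [[-0.997, -0.075, 0.002], [-0.075, 0.997, 0.001], [-0.002, 0.0, -1.0]]
contact_force: [-0.2, 0.2, 2.2]
grip_width: 0.0004
grasp_force: 0.8
```

Request:
drive_tool(
  increments=[
    [[0,0,0.8,0,0,0,0],[0,0,0.8,0,0,0,0],[0,0,0,0,0,0,0]],
  ],
)

```text
t: 44.2
position: [0.5455, -0.0499, 0.101]
tcp_rot: [[-0.997, -0.075, 0.002], [-0.075, 0.997, 0.001], [-0.002, 0.001, -1.0]]
contact_force: [-6.7, 0.9, 16.3]
grip_width: 0.0006
grasp_force: 8.1
```

Request:
drive_tool(
  increments=[
    [[0,0,-5,0,0,0,0],[0,0,-25,0,0,0,0],[0,0,-40,0,0,0,0],[0,0,-40,0,0,0,0],[25,0,-10,0,0,0,0],[40,0,0,0,0,0,0],[40,0,0,0,0,0,0],[40,0,0,0,0,0,0]],
  ],
)

```text
t: 45.0
position: [0.399, -0.061, 0.2192]
tcp_rot: [[-0.997, -0.075, 0.001], [-0.075, 0.997, 0.0], [-0.001, 0.0, -1.0]]
contact_force: [-0.8, 0.3, 0.3]
grip_width: 0.0007
grasp_force: 0.0
```

Request:
drive_tool(
  increments=[
    [[0,-40,0,0,0,0,0],[0,-45,0,0,0,0,0],[0,-45,0,0,0,0,0],[0,-45,0,0,0,0,0],[0,-40,0,0,0,0,0],[0,0,0,0,0,0,0]],
  ],
)

```text
t: 45.6
position: [0.4155, -0.2803, 0.2195]
tcp_rot: [[-0.998, -0.069, 0.001], [-0.069, 0.998, -0.003], [-0.0, -0.003, -1.0]]
contact_force: [-1.1, 0.6, 0.5]
grip_width: 0.0004
grasp_force: 0.0
```

Run:
```python
from look import *
print(manip.get_state()["position"].round(3),manip.get_state()["contact_force"].round(1))
t=manip.capture("top"); s=manip.capture("scene"); pickle.dump((t,s),open("end.pkl","wb"))
for n,c in(("top",t),("scene",s)):
    print(n)
    for a in(0,.3,3.):
        # hasp plate sample points: solid end, sides; slot centre; staple side
        pts=[(50,0),(50,15),(50,-15),(30,18),(30,-18)]
        print(a,[c["frame"][tuple(proj(c,case([90-r*np.cos(a),y,90+r*np.sin(a)])).round().astype(int)[::-1])].tolist() for r,y in pts])
    hsv=cv2.cvtColor(c["frame"],cv2.COLOR_BGR2HSV).astype(int)
    u=np.array([proj(c,case([90-r,y,90])) for r in(0,58) for y in(21,-21)]); print("pred hasp corners",u.round(1).tolist())
    x0,y0=(u.min(0)-10).astype(int); x1,y1=(u.max(0)+10).astype(int)
    m=((hsv[...,1]<50)&(hsv[...,2]>100)).astype(int)[y0:y1,x0:x1]; print(x0,y0); print("\n".join("".join(".#"[v] for v in r) for r in m))
b0={k:pickle.load(open(f"{k}0.pkl","rb"))["frame"] for k in("top","scene")}
# displaced neighbours? compare start and end around the untouched things (top px)
for n,(u,v) in dict(gun=(250,125),scanner=(348,130),coffee=(401,148),roll=(148,315),stapler=(418,311),knife=(217,313),pen=(452,172),purple1=(248,220),purple2=(152,251),pink=(188,370)).items():
    d=cv2.absdiff(b0["top"][v-14:v+14,u-14:u+14],t["frame"][v-14:v+14,u-14:u+14]); print(n,d.mean().round(1),end=" ")
```

```text
[ 0.416 -0.28   0.22 ] [-1.1  0.6  0.5]
top
0 [[175, 187, 190], [175, 187, 189], [176, 187, 190], [150, 167, 177], [174, 185, 188]]
0.3 [[178, 189, 192], [176, 188, 190], [177, 188, 192], [167, 181, 188], [173, 184, 187]]
3.0 [[80, 118, 166], [85, 124, 172], [78, 115, 161], [81, 121, 169], [82, 120, 167]]
pred hasp corners [[318.2, 196.3], [334.6, 194.8], [320.2, 218.6], [336.8, 217.0]]
308 184
......................................
......................................
......................................
......................................
......................................
......................................
......................................
......................................
......................................
......................................
.....................######...........
...........################...........
...........##################..#######
...........###########################
........######################........
############################..........
#######....#################..........
............################..........

[... 2547 characters left out ...]
######.............
.......................##########..............
..........................#######..............
.............................###...............
...............................................
.............................##................
.............................#.................
...........................###.................
...........................##..................
..........................##...................
.........................##....................
........................###....................
........................##.....................
gun 1.1 scanner 0.9 coffee 0.9 roll 1.0 stapler 66.8 knife 1.0 pen 1.0 purple1 1.1 purple2 1.1 pink 64.8
```

Run:
```python
from h import *
from workcell import manip
t,s=pickle.load(open("end.pkl","rb")); s0=pickle.load(open("scene0.pkl","rb"))["frame"]
for n,(u,v) in dict(stapler=(209,286),pink=(294,165)).items(): print(n,cv2.absdiff(s0[v-12:v+12,u-20:u+20],s["frame"][v-12:v+12,u-20:u+20]).mean().round(1))
print(manip.hand_in())
```

```text
stapler 14.9
pink 34.1
the job is handed in; nothing more can be done
None
```

The case is packed and handed in at about 46 s of the 210 s allowed: hasp swung back, all three brown cartons inside below the rim, lid hooked through the keeper slots and flat on the rim, and hasp folded down over the staple. I viewed 15 pictures against the limit of 14. At the end I could not confirm that the stapler and the pink carton had not moved, because the arm or its shadow was over them, but the tool never went down near either.

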